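Hang a carrier in the inspection rail and load its bezel

TASK

Load the inspection station: take the carrier with the two prongs off the parking bar, lift its hook over the rail's anti-jump lip in the open part of the rail and lower it until it seats behind the lip, then slide it along under the hold-down strip until it rests against the stop. Then take the open bezel frame from the slotted rack and hang it over both of the carrier's prongs, between the collars and the upturned tips. Set both pieces down rather than dropping them, keep off the light bar over the rail, do not shift the stop, and leave everything else where it is.

Things in the scene. Friction and masses are not known exactly. Their poses are not given: they have to be found in the camera images.
- station: Vision inspection station, fixed. Origin on the table under the rail's middle; x points away from the rail's loading (robot) side, y along the rail, z up. Steel base plate x -22 to 200, y +-240, 12 mm thick. End blocks, columns and brackets at y +-190 to 206 mm close both ends of the rail (columns to 335 mm high). A camera stands behind and below the rail.
- rail (a point): Middle of the rail's running surface, 220 mm above the table; axes as the station's. Aluminium channel, y +-190 mm, open at the top: floor at z 0, anti-jump lip on the robot's side (x -12 to -8, 14 mm high), back web (x 8 to 12, 20 mm high), so 16 mm wide inside. Below it a grey rub bar (face at x -26, z -75 to -60 mm) keeps a hung carrier from swaying.
- open_part (a point): Middle of the open part of the rail, on the running surface; axes as the station's. The open part runs along y from 82 mm on the -y side to 97 mm on the +y side of this point; here a carrier is hung.
- hold_down (a point): Underside of the steel hold-down strip at its near end (38 mm above the running surface, x 0); axes as the station's. The strip (x -12 to 10, 6 mm thick, its end flared up for another 15 mm) covers the rail from this point 182 mm to the -y side: a seated carrier passes under it with 6 mm to spare but cannot be put in or lifted out there.
- light: Long black bar light with a pale red window underneath, fixed over the whole rail: in the frame of rail x -44 to -2, y +-190, z 73 to 105 mm (black parts). It overhangs the place where the carrier is hung, so a gripper pointing straight down does not fit: come in tilted 25 to 45 degrees from the robot's side. Not to be touched. Origin 75 mm above rail.
- stop (a joint): Position of the clamped steel stop along the rail's y (m, -0.025 to 0.025; 0 is 95 mm on the -y side of the rail's middle). It holds firm up to 60 N.
- stop_face (a point): Face of the stop that looks to the rail's +y, mid-channel at running-surface height; axes as the station's. The stop, 24 mm long, lies in the channel on the -y side of it. A carrier against the stop has its origin 20 mm to the +y side of this point.
- park: Fixed parking stand on a steel plate (x -75 to 45, y +-140 mm), on the left or right, the rack on the other side. Origin on the table under the parked hooks' shoes; y along its bar, x away from the side the carriers hang on. Bar x -20 to -8, top 184 mm high; rub bar below; end posts y +-124 to 140, 190 mm high. Two pieces hang on it near y +60 and -60 mm, in either order.
- carrier: Carrier to hang, 100 x 90 x 144 mm, about 0.4 kg, steel, with two prongs. Origin: middle of the underside of the hook's black shoe (x +-4, y +-20); x from the body to the shoe, z up (upright parked and hung). Bridge z 24 to 32 mm from shoe to neck plate (x -30 to -24). Lower plate y +-45, z -112 to -58. Parked: bridge on the bar, origin 160 mm high; lift over 26 mm to free it.
- lug (a point): Grip point of the carrier, in the middle of its black grip lug (28 mm along x, 30 mm across y, flat sides, 35 mm high; take it by the sides that face +-y). It lies 46 mm to -x of and 7.5 mm above the carrier's origin; axes as the carrier's. Seated, the carrier's origin is at running-surface height, x -4 to 4 mm in the channel, and settles with the shoe against the lip.
- prongs (a point): Where the bezel's top bar should rest: midway between the two prongs, at the height of their tops; 77 mm to -x of and 91 mm below the carrier's origin, axes as its. Prongs: 8 mm rods at y +-30 mm pointing to -x, in 16 mm black collars up to 11 mm to the +x side of this point, with tips turned up 12 mm above their tops, from 11 to 19 mm to the -x side.
- short_hanger: Bystander: same hook and lug as the carrier but a short, 50 mm wide lower plate and no prongs (0.3 kg). Origin and axes as the carrier's. Stays on the parking bar.
- rack: Fixed grey slotted rack, 90 x 280 mm, 45 mm high. Origin on the table at its middle; y along its slot, x away from the robot. Slot 11 mm wide (x +-5.5 mm), floor 20 mm above the table. Two plates stand upright in it near y +70 and -70 mm, in either order.
- bezel: Black open rectangular frame, 116 mm wide, 100 mm high, 8 mm thick, bars 12 mm wide, window 92 x 76 mm, about 0.16 kg, with an ear on top. Origin: middle of the underside of its top bar, the edge that rests on the prongs; x through the thickness, y across, z up. Bottom at z -88 mm. Starts upright, 25 mm deep in the rack's slot, origin 108 mm high.
- ear (a point): Grip point of the bezel, in the middle of its ear: 30 mm wide (y +-15), 8 mm thick, from 26 mm below to 14 mm above this point; take it by its two narrow sides. It lies 38 mm above the bezel's origin; axes as the bezel's.
- cover_plate: Bystander: black closed plate 90 mm wide, 100 mm high, 8 mm thick with the same ear and no window. Origin and axes as the bezel's. Stays in the rack.
- lens: Bystander: black camera lens standing on the table, 58 mm across, 66 mm high. Origin at its underside.
- screwdriver: Bystander: screwdriver with a black handle, 190 mm long, lying on the table.
- round_knob: Bystander: round aluminium hand knob, 72 mm across, 40 mm high. Origin at its underside.

How it is judged:
By the outcome, as a careful person would: the job done as asked, in the order asked, and still so for the second after the job is handed in, with the robot touching nothing.
It also fails if it takes over 72 s, if anything falls off the work surface, if the arm or the gripper's body presses on something with over 40 N, if the wrist force passes 120 N, or if a joint passes its speed limit or range.

ROBOT

A 6-joint arm with a two-finger parallel gripper is mounted at the origin on the work surface. World frame = base frame: x ahead of the robot, y to its left, z up, the work surface at z = 0. Lengths are in m, angles in rad, forces in N, time in s.
With the tool pointing down it reaches from about 0.425 to 1.125 m from the base axis. Payload 14.9 kg.
Tool frame: the origin (TCP) lies at the very end of the fingers, on their centre line; the grasp point (between the pads) lies 19 mm behind it (bot.grip_depth is the distance from the TCP to the grasp point, in m); z points along the fingers, y is the direction in which the jaws open and shut (so a half turn about z gives the same grasp; the last joint's range is limited). The gripper opens to 91 mm and grips with 3 to 60 N. Pads are 32 mm wide; open, the fingers measure 118 mm over their backs; the gripper's body (76 mm by 178 mm) begins 60 mm behind the grasp point.
Start: joints at [1.26, 0.379, 1.734, -0, 1.028, -0.033], TCP at [0.192, 0.673, 0.181] pointing down, gripper open.
Joint ranges: [-2.77, 2.77], [-0.74, 2.19], [0, 2.66], [-1.06, 4.2], [0.31, 2.87], [-3.08, 3.08]. Speed limits (rad/s): [1.89, 1.89, 2.39, 3.14, 3.14, 3.14].

INTERFACE

Orientations are given as a 3x3 rotation matrix whose columns are the frame's x, y, z axes.
In Python, from rig import bot gives the robot as it stands. The module is installed in compiled form; this text tells all that it offers.
- The arm moves only by the shell command python3 -m crank 'ROWS'. ROWS is JSON, one flat list of numbers, 7 for each row, row after row: the shift along the tool's x, y, z in m, then the turn, a rotation vector about the tool's x, y, z in degrees, then the closure, from -1 (fully open) to 1 (shut). A call has 1 to 10 rows; each row is the pose to reach, as a shift and turn from the pose measured when the call began, along the tool's axes at that moment; what a row does not reach only later rows make up. A row lasts 1/12 s, in which the tool goes at most 41.7 mm and 7.16 degrees, less where a joint would pass 70% of its speed; a pose out of reach is approached as far as the arm can. A call with a gripper value outside its range is refused whole. The fingers move at their own pace and stop on an object; the grip force is fixed at half the most. Time passes only in rows, so rows that repeat a pose let the fingers close. It gives the time, the measured TCP pose, the force and the opening at its end, in the units of the state.
- bot.observe(): the state, without advancing time (a new reading comes with each control period).
- bot.snapshot(name): name is "side" or "top"; returns a dict with "color" (400x640x3 uint8, red, green, blue), "mtx" (3x3 intrinsics, pixels), "world_to_cam" (4x4, takes a point from world to camera coordinates). Camera axes: x right, y down, z forward; pixel columns grow to the right and rows downward; lengths in m; the calibration is good to about 2 mm. A picture is of the moment at which its call begins. There is no depth.
- bot.job_done(): hands the job in, once; it reports no verdict.
The state is a dict: "t": time; "joint_positions": joint angles; "joint_vel": joint speeds; "joint_torque": joint torques, N m; "ee_pos": TCP position; "orientation": TCP orientation; "contact_force": force on the tool from outside, world axes, zero at the start; "ft_torque": the same for the moment, N m; "opening": finger opening in m.
Only numpy, scipy, OpenCV 4.12 (cv2) and the standard library are available. Lean on these libraries where they do the work, as an engineer would, in place of code of your own. Each camera call takes 0.05 s, during which the arm holds its last target.

## Working session

There is one attempt and no reset: what is moved stays moved. The work goes in short steps, Python scripts to look and compute and a shell command to move; the robot and the scene stay as the last step left them, time stands still between calls to the robot, and variables do not carry over. Pictures are saved under pics/ and viewed, and the job is handed in when it is done.

```bash
mkdir -p pics; ls; python3 - <<'E'
from rig import bot
import cv2,numpy as np
s=bot.observe()
for k,v in s.items(): print(k,np.round(v,4).tolist())
print(bot.grip_depth)
for n in("side","top"):
    d=bot.snapshot(n); cv2.imwrite(f"pics/{n}0.png",d["color"][:,:,::-1]); print(n,d["mtx"].tolist(),np.round(d["world_to_cam"],4).tolist())
E
```

```text
pics
t 0.0
joint_positions [1.2597, 0.3794, 1.7348, 0.0, 1.0285, -0.0333]
joint_vel [-0.0005, -0.0003, 0.0001, -0.0003, -0.0006, -0.0007]
joint_torque [-0.001, -76.3728, -43.437, 0.065, 0.0424, -0.0001]
ee_pos [0.1919, 0.6728, 0.1804]
orientation [[-0.9617, 0.2743, -0.0003], [0.2743, 0.9617, -0.001], [0.0001, -0.0011, -1.0]]
contact_force [-0.7417, -0.5122, 0.5136]
ft_torque [-0.024, -0.0054, -0.0175]
opening 0.0911
0.0188
side [[502.84499999294803, 0.0, 322.29298325378994], [0.0, 502.84499999294803, 204.4122950626713], [0.0, 0.0, 1.0]] [[0.7608, -0.6488, 0.0153, -0.4248], [-0.4524, -0.5471, -0.7043, 0.367], [0.4653, 0.5289, -0.7098, 1.3922], [0.0, 0.0, 0.0, 1.0]]
top [[411.59958644711867, 0.0, 316.82829629981904], [0.0, 411.59958644711867, 196.212895963228], [0.0, 0.0, 1.0]] [[-0.0012, -1.0, 0.0044, -0.0135], [-0.9965, 0.0009, -0.0836, 0.5634], [0.0835, -0.0045, -0.9965, 1.1335], [0.0, 0.0, 0.0, 1.0]]
```

View pics/side0.png

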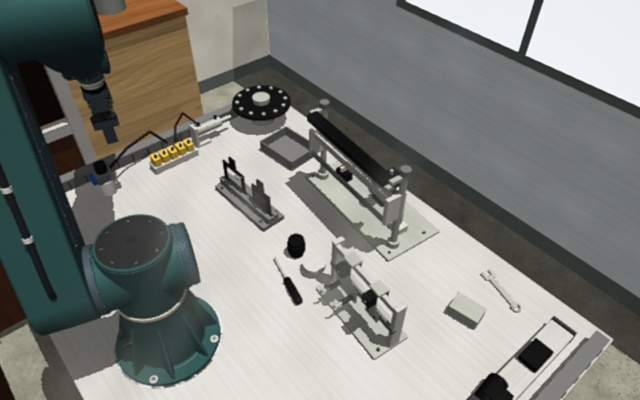

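View pics/top0.png

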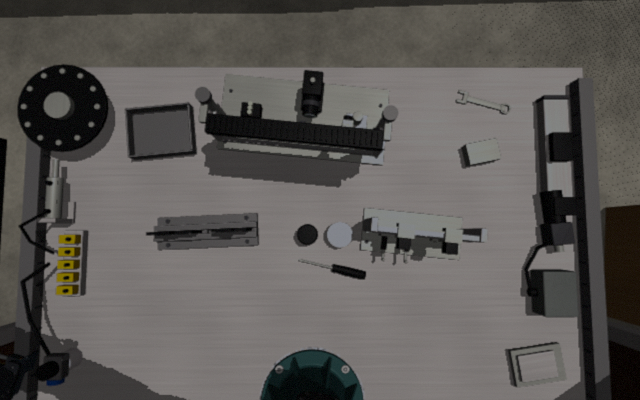

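Side view: rack with frame and plate at about (248,195), parking stand at (370,300), station rail at (360,165). Top view: rack at (208,232), park at (415,235), station (300,130). I'll enlarge these.

```bash
python3 - <<'E'
import cv2
s=cv2.imread("pics/side0.png");t=cv2.imread("pics/top0.png")
def c(im,x,y,w,h,f,n): cv2.imwrite(f"pics/{n}.png",cv2.resize(im[y:y+h,x:x+w],None,fx=f,fy=f,interpolation=cv2.INTER_CUBIC))
c(t,180,60,230,130,3.4,"t_station"); c(t,350,195,145,80,5.5,"t_park"); c(t,140,200,130,60,6,"t_rack")
c(s,285,90,160,170,3.5,"s_station"); c(s,310,230,110,135,4.4,"s_park"); c(s,210,150,80,85,7,"s_rack")
E
```

```text
(no output)
```

View pics/t_station.png

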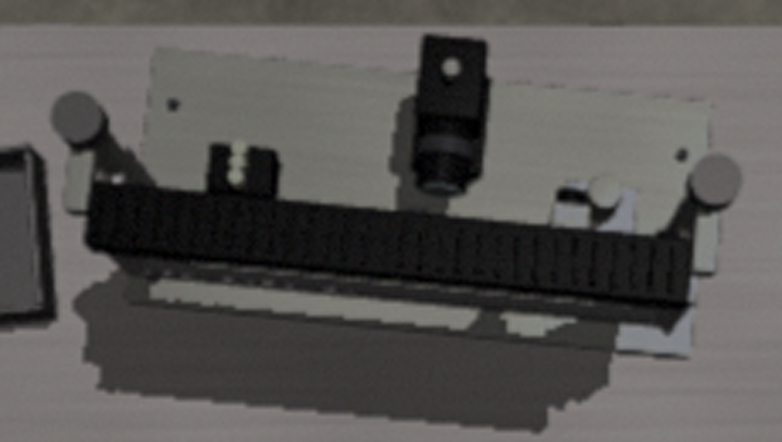

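View pics/t_park.png

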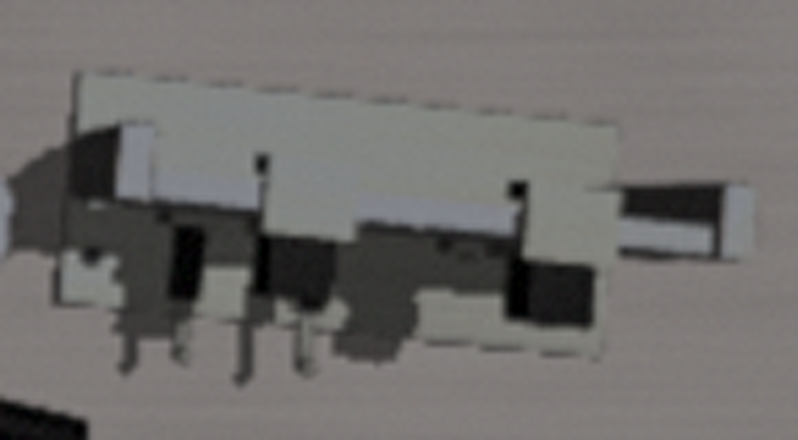

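View pics/t_rack.png

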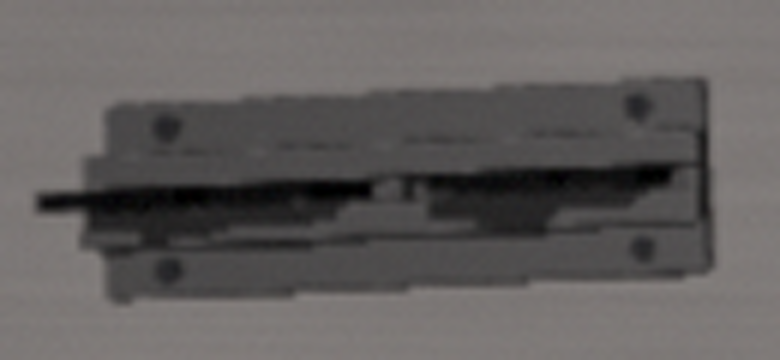

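View pics/s_station.png

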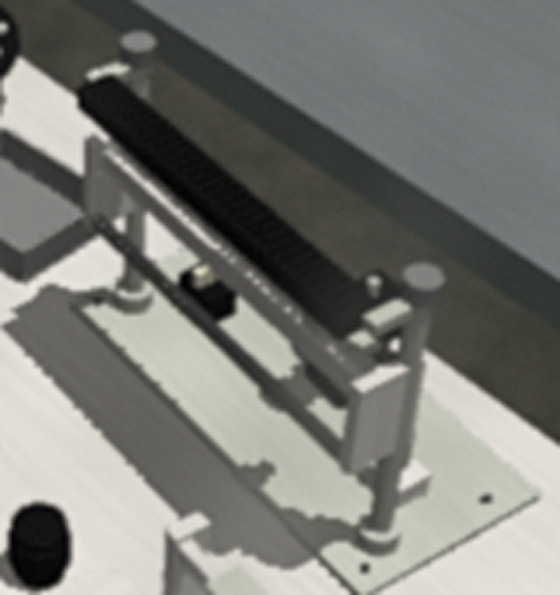

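View pics/s_park.png

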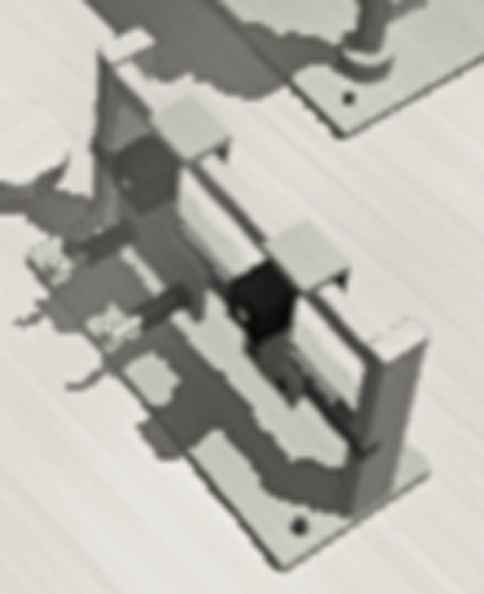

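View pics/s_rack.png

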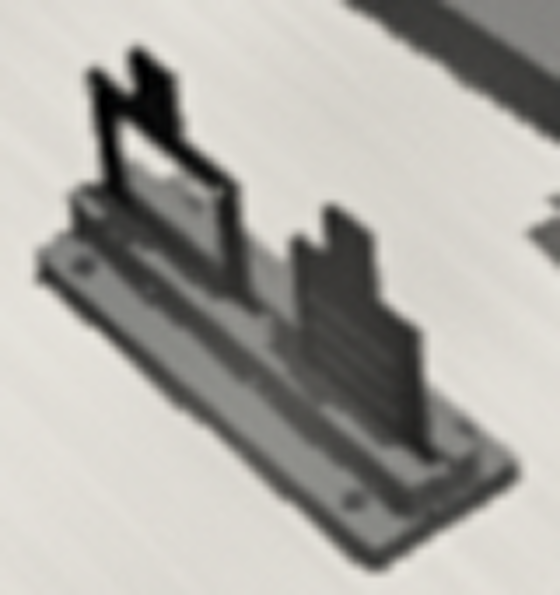

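```bash
cat > h.py <<'E'
import numpy as np,cv2
from scipy.optimize import least_squares
from rig import bot
def cams():
    out={}
    for n in("side","top"):
        d=bot.snapshot(n); out[n]=(d["mtx"],d["world_to_cam"],d["color"][:,:,::-1].copy())
    return out
import pickle,os
def cams0():
    if not os.path.exists("c0.pkl"): pickle.dump(cams(),open("c0.pkl","wb"))
    return pickle.load(open("c0.pkl","rb"))
def proj(c,P):
    P=np.atleast_2d(P); K,T=c[0],c[1]; q=P@T[:3,:3].T+T[:3,3]; u=q@K.T; return u[:,:2]/u[:,2:]
def Rz(a): c,s=np.cos(a),np.sin(a); return np.array([[c,-s,0],[s,c,0],[0,0,1]])
def tw(p,L): return np.atleast_2d(L)*1e-3@Rz(p[2]).T+np.array([p[0],p[1],0])
def fit(C,obs,p0):
    # obs: list (cam, local mm xyz, u,v)
    f=lambda p: np.concatenate([proj(C[o[0]],tw(p,o[1]))[0]-o[2] for o in obs])
    r=least_squares(f,p0,loss="soft_l1"); return r.x,f(r.x).reshape(-1,2)
def box(x0,x1,y0,y1,z0,z1): return [np.array([[x,y,z] for x in(x0,x1) for y in(y0,y1) for z in(z0,z1)])]
E8=[(0,1),(2,3),(4,5),(6,7),(0,2),(1,3),(4,6),(5,7),(0,4),(1,5),(2,6),(3,7)]
def draw(C,n,p,boxes,crop,f,name):
    im=C[n][2]; x,y,w,h=crop
    v=cv2.resize(im[y:y+h,x:x+w],None,fx=f,fy=f,interpolation=cv2.INTER_CUBIC)
    v=cv2.convertScaleAbs(v,alpha=1.6,beta=25)
    for b,col in boxes:
        q=(proj(C[n],tw(p,b[0]))-[x,y]+.5)*f-.5
        for i,j in E8: cv2.line(v,tuple(map(int,q[i])),tuple(map(int,q[j])),col,1,cv2.LINE_AA)
    cv2.imwrite(f"pics/{name}.png",v)
E
python3 - <<'E'
from h import *
C=cams0()
for n in C: T=C[n][1]; print(n,(-T[:3,:3].T@T[:3,3]).round(3))
def T(crop,f): return lambda u,v:(np.array([u,v])+.5)/f-.5+np.array(crop[:2])
ts=T((180,60),3.4);ss=T((285,90),3.5);tp=T((350,195),5.5);sp=T((310,230),4.4)
tr=T((140,200),6);sr=T((210,150),7)
st=[("top",[200,240,12],ts(153,48)),("top",[200,-240,12],ts(713,98)),("top",[-22,-240,12],ts(690,357)),("top",[-44,190,325],ts(87,240)),
("top",[-2,190,325],ts(95,182)),("top",[-2,-190,325],ts(692,237)),("top",[-44,-190,325],ts(690,302)),
("side",[200,-240,12],ss(540,495)),("side",[-44,190,325],ss(80,90)),("side",[-22,-240,12],ss(362,595))]
p,r=fit(C,st,[.8,0.05,-.08]); print("station",p.round(4),r.round(1).tolist())
pk=[("top",[45,140,8],tp(78,72)),("top",[45,-140,8],tp(618,125)),("top",[-75,-140,8],tp(600,358)),("top",[-75,140,8],tp(57,303)),
("side",[-75,-140,8],sp(282,570)),("side",[45,-140,8],sp(430,470)),("side",[-75,140,8],sp(28,258))]
k,r=fit(C,pk,[.55,-.25,-.08]); print("park",k.round(4),r.round(1).tolist())
rk=[("top",[45,140,10],tr(105,105)),("top",[45,-140,10],tr(706,78)),("top",[-45,-140,10],tr(712,270)),("top",[-45,140,10],tr(110,300)),
("side",[45,-140,10],sr(518,468)),("side",[-45,-140,10],sr(373,565)),("side",[-45,140,10],sr(38,262))]
q,r=fit(C,rk,[.55,.25,.05]); print("rack",q.round(4),r.round(1).tolist())
np.savez("p.npz",st=p,pk=k,rk=q)
G,R,B,Y=(0,255,0),(0,0,255),(255,80,0),(0,255,255)
sb=[(box(-22,200,-240,240,0,12),G),(box(-44,-2,-190,190,293,325),R),(box(-12,-8,-190,190,220,234),B),(box(8,12,-190,190,220,240),Y),(box(-12,10,-190,-8,258,264),(255,0,255))]
draw(C,"top",p,sb,(180,60,230,130),3.4,"o1");draw(C,"side",p,sb,(285,90,160,170),3.5,"o2")
def car(y): return [(box(-4,4,y-20,y+20,160,184),R),(box(-30,4,y-20,y+20,184,192),B),(box(-60,-32,y-15,y+15,150,185),Y)]
pb=[(box(-75,45,-140,140,0,8),G),(box(-20,-8,-124,124,150,184),R)]+car(60)+car(-60)
draw(C,"top",k,pb,(350,195,145,80),5.5,"o3");draw(C,"side",k,pb,(310,230,110,135),4.4,"o4")
def bz(y,w):return [(box(-4,4,y-w,y+w,20,120),R),(box(-4,4,y-15,y+15,120,160),Y)]
rb=[(box(-45,45,-140,140,0,10),G),(box(-5.5,5.5,-140,140,20,45),B)]+bz(70,58)+bz(-70,45)
draw(C,"top",q,rb,(140,200,130,60),6,"o5");draw(C,"side",q,rb,(210,150,80,85),7,"o6")
E
```

```text
side [-0.159 -0.811  1.253]
top [ 0.467 -0.009  1.177]
station [ 0.7004  0.0323 -0.0968] [[0.6, -0.2], [0.2, 0.7], [0.8, -0.2], [-1.9, 1.2], [-1.9, -1.2], [1.9, -0.3], [0.8, 0.1], [0.2, -0.9], [-1.8, -2.6], [-0.1, 0.1]]
park [ 0.4737 -0.2829 -0.1001] [[0.2, -0.2], [0.1, -0.1], [0.4, -0.1], [0.2, 0.1], [-0.1, -0.1], [-0.0, 0.1], [-1.1, -0.7]]
rack [0.4667 0.2932 0.0452] [[0.9, 0.1], [-0.2, 0.1], [-0.1, -0.0], [0.5, -0.3], [0.0, -0.1], [-0.1, -0.6], [-0.8, -0.4]]
```

View pics/o1.png

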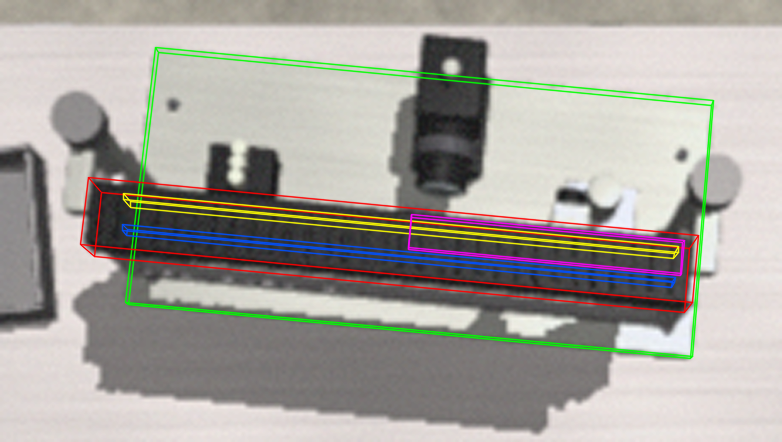

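View pics/o2.png

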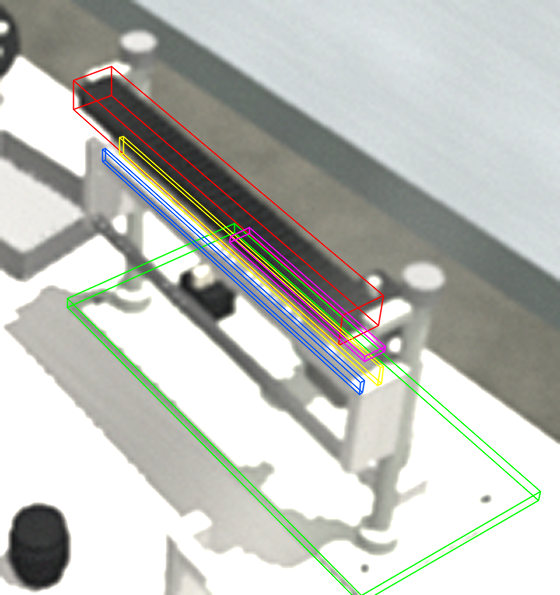

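View pics/o3.png

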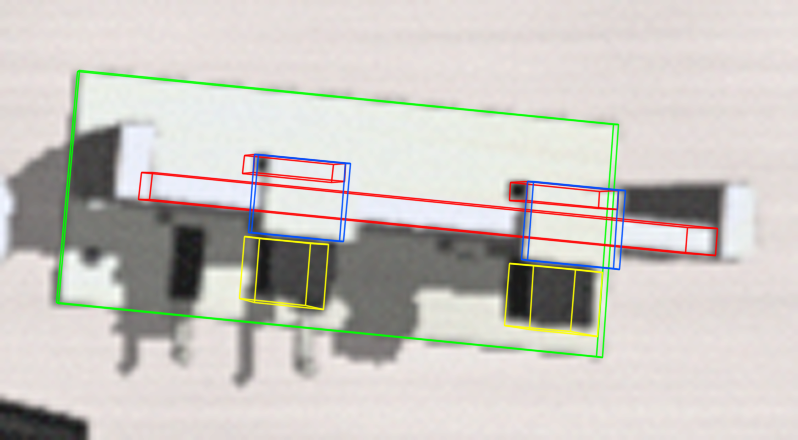

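View pics/o4.png

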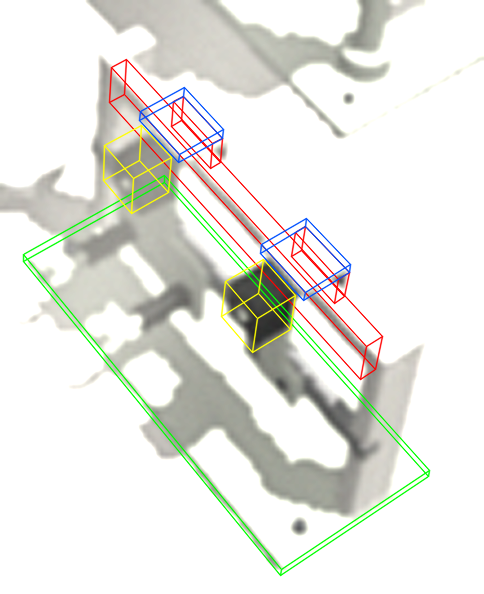

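View pics/o5.png

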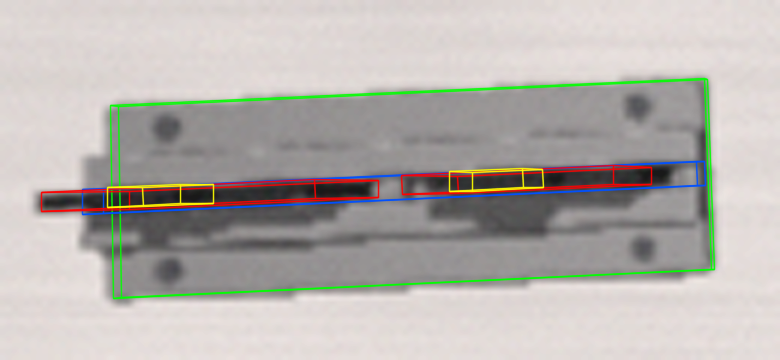

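View pics/o6.png

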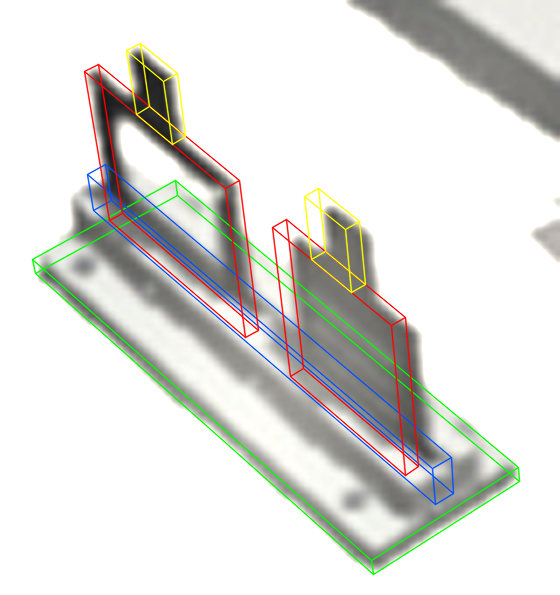

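Overlays agree within ~1–2 px; bezel is the open frame at rack +y, carrier at park +y. Refine carrier/short offsets and the rail with a zoomed look.

```bash
sed -i 's/alpha=1.6,beta=25/alpha=GAIN,beta=10/; 1a GAIN=1.0' h.py; python3 - <<'E'
from h import *
import h
C=cams0(); z=np.load("p.npz"); p=z["st"]
G,R,B,Y=(0,255,0),(0,0,255),(255,80,0),(0,255,255)
sb=[(box(-44,-2,-190,190,293,325),R),(box(-12,-8,-190,190,220,234),B),(box(8,12,-190,190,220,240),Y),(box(-26,-20,-190,190,145,160),G),(box(-12,10,-190,-8,258,264),(255,0,255))]
draw(C,"side",p,[],(305,105,110,115),7,"q1")
draw(C,"side",p,sb,(305,105,110,115),7,"q2")
h.GAIN=2.5
draw(C,"top",p,sb[:2],(195,95,200,70),4,"q3")
E
```

```text
(no output)
```

View pics/q1.png

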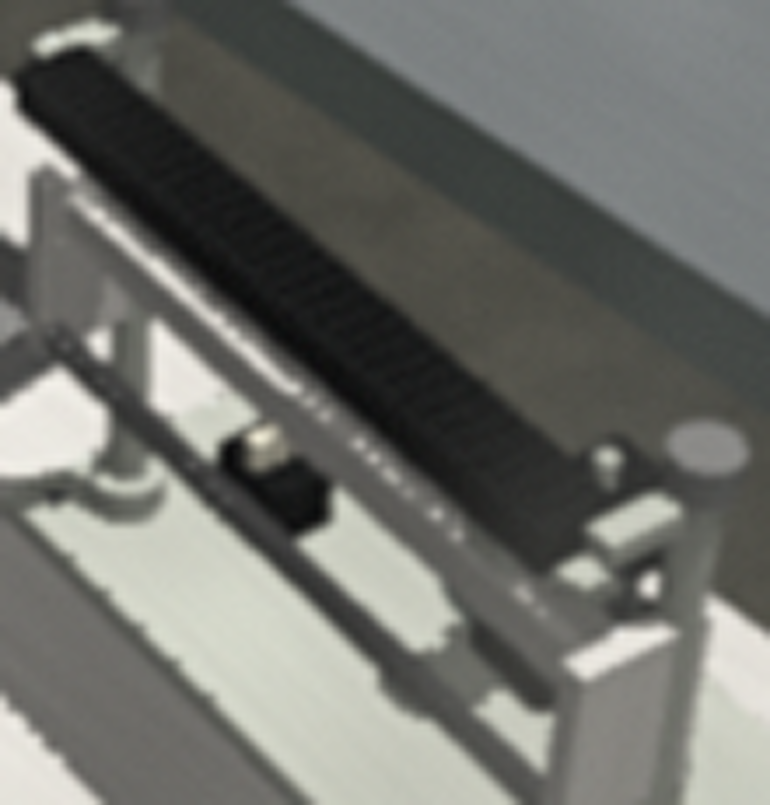

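View pics/q2.png

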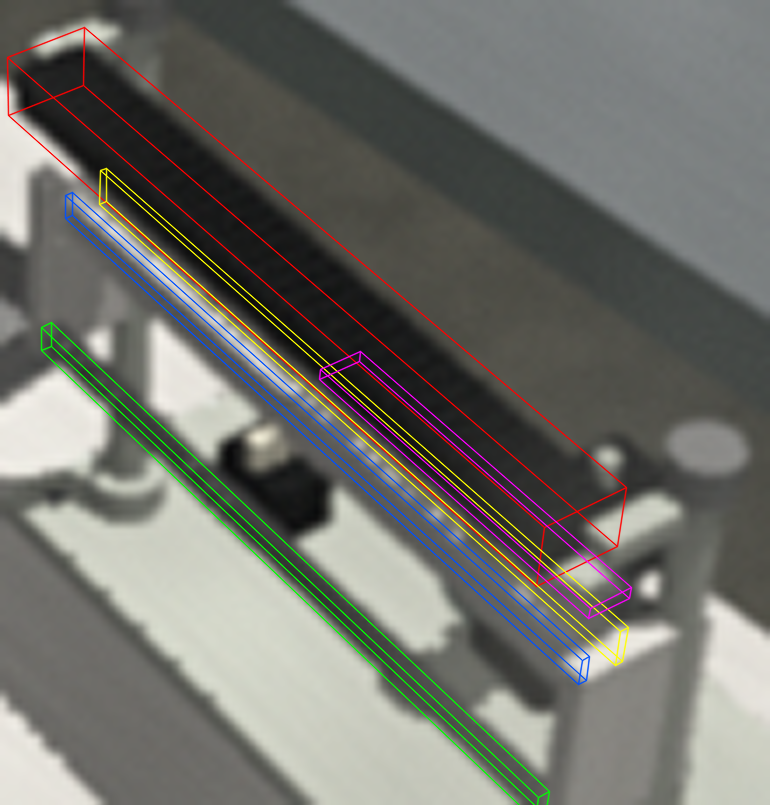

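View pics/q3.png

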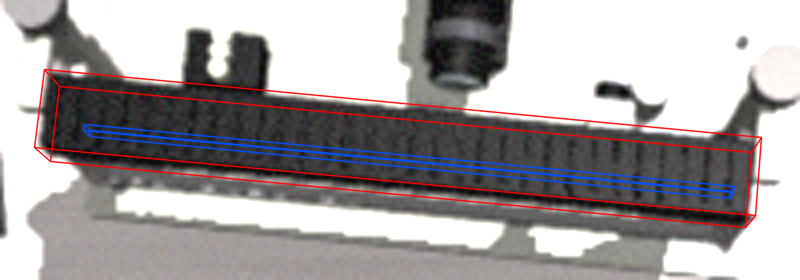

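```bash
cat >> h.py <<'E'
def back(c,u,v,z):
    K,T=c[0],c[1]; d=T[:3,:3].T@np.linalg.inv(K)@np.array([u,v,1.]); o=-T[:3,:3].T@T[:3,3]; return o+d*(z-o[2])/d[2]
E
python3 - <<'E'
from h import *
C=cams0(); z=np.load("p.npz")
def T(crop,f): return lambda u,v:(np.array([u,v])+.5)/f-.5+np.array(crop[:2])
ts=T((180,60),3.4);ss=T((285,90),3.5);tp=T((350,195),5.5);sp=T((310,230),4.4);tr=T((140,200),6);sr=T((210,150),7)
def loc(n,u,h,key):
    w=back(C[n],*u,h/1000); p=z[key]; return (Rz(p[2]).T@(w-[p[0],p[1],0])*1000).round(1)
print("cols",loc("top",ts(78,117),335,"st"),loc("top",ts(717,180),335,"st"),loc("side",ss(138,41),335,"st"),loc("side",ss(423,277),335,"st"))
q=T((305,105),7); print("colside",loc("side",q(707,447),335,"st"))
# plate corners individually
for n,u in (("top",ts(153,48)),("top",ts(713,98)),("top",ts(690,357)),("side",ss(540,495)),("side",ss(362,595))): print(n,loc(n,u,12,"st"))
# carriers: bridge top z192, lug top z185
print("bridge side corners", [loc("side",sp(*a),192,"pk")[:2].tolist() for a in ((190,92),(150,123),(190,160),(228,135))])
print("short", [loc("side",sp(*a),192,"pk")[:2].tolist() for a in ((310,222),(264,252),(303,293),(350,270))])
print("bridge top corners", [loc("top",tp(*a),192,"pk")[:2].tolist() for a in ((265,153),(264,235),(355,240),(527,183),(524,262),(620,266),(624,188))])
print("bezel ear top side",[loc("side",sr(*a),160,"rk")[:2].tolist() for a in ((136,46),(177,78))],"bar corners z120",[loc("side",sr(*a),120,"rk")[:2].tolist() for a in((92,68),(236,185))],
 "top",[loc("top",tr(*a),120,"rk")[:2].tolist() for a in((37,202),(375,188))])
E
```

```text
cols [ 32.7 198.  335. ] [  31.3 -197.   335. ] [ 32.6 197.8 335. ] [  30.9 -198.5  335. ]
colside [  32.  -197.5  335. ]
top [199.2 241.7  12. ]
top [ 202.  -239.1   12. ]
top [ -22.7 -237.9   12. ]
side [ 196.6 -242.4   12. ]
side [ -21.6 -239.8   12. ]
bridge side corners [[5.0, 75.5], [-30.2, 69.6], [-27.1, 33.2], [3.7, 35.5]]
short [[3.8, -43.1], [-32.0, -44.6], [-31.3, -79.5], [1.4, -82.5]]
bridge top corners [[4.9, 77.2], [-30.5, 74.7], [-28.8, 35.2], [3.2, -37.2], [-31.0, -38.4], [-28.6, -80.0], [5.2, -79.4]]
bezel ear top side [[1.6, 84.9], [2.1, 52.5]] bar corners z120 [[0.2, 128.0], [1.0, 10.7]] top [[0.0, 130.0], [-0.7, -13.5]]
```

```bash
python3 - <<'E'
from h import *
import h
h.GAIN=1.0
C=cams0()
draw(C,"side",[0,0,0],[],(325,245,70,75),8,"z1")
draw(C,"side",[0,0,0],[],(210,150,50,50),11,"z2")
h.GAIN=1.6
draw(C,"top",[0,0,0],[],(375,212,70,55),10,"z3")
E
```

```text
(no output)
```

View pics/z1.png

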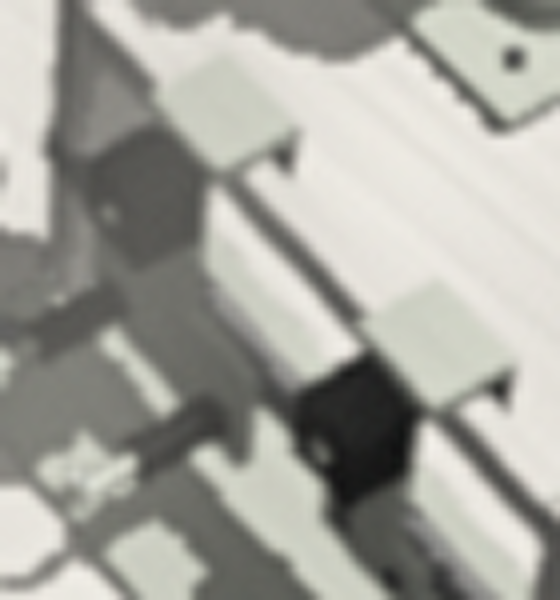

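View pics/z3.png

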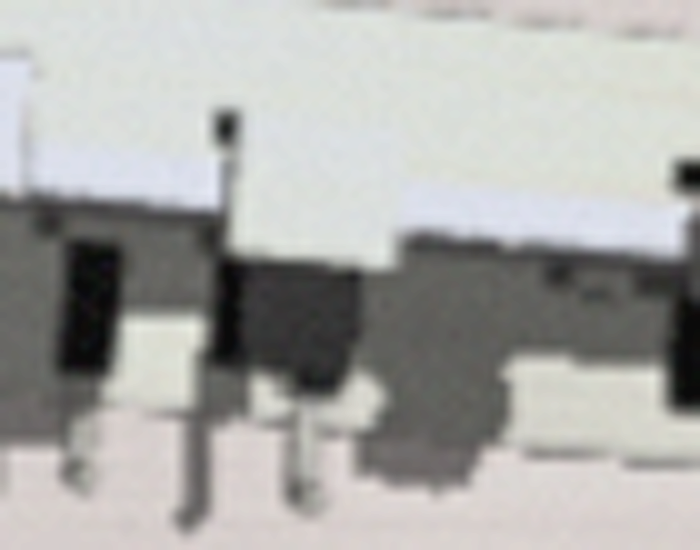

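Measured: carrier at park y≈+55.5, bezel at rack y≈+69, station fit is good to ~1 mm (columns symmetric). Now move planning.

```bash
cat >> h.py <<'E'
from scipy.spatial.transform import Rotation as Ro
Z=np.load("p.npz")
CY,BX,BY=55.5,0.5,69.3
def frame(key): p=Z[key]; return np.array([p[0],p[1],0]),Rz(p[2])
def toolR(Rf,t): # tilt t deg, tool y along frame y
    t=np.deg2rad(t);s,c=np.sin(t),np.cos(t)
    return Rf@np.array([[-c,0,s],[0,1,0],[-s,0,-c]])
def tcp_for(key,loc,t,d):
    """loc mm: point to hold in frame; grasp point is d mm short of it along tool z"""
    o,Rf=frame(key); R=toolR(Rf,t); return o+Rf@(np.array(loc)/1000)+R[:,2]*(bot.grip_depth-d/1000),R
def rel(p,R,s=None):
    s=s or bot.observe(); A=np.array(s["orientation"])
    d=A.T@(np.array(p)-s["ee_pos"]); r=Ro.from_matrix(A.T@R).as_rotvec(degrees=True)
    print("shift",d.round(4).tolist(),"turn",r.round(2).tolist(),"dist",np.linalg.norm(d).round(3),"ang",np.linalg.norm(r).round(1)); return d,r
def st():
    s=bot.observe(); print("t",round(s["t"],2),"p",np.round(s["ee_pos"],4).tolist(),"z",np.round(np.array(s["orientation"])[:,2],3).tolist(),"F",np.round(s["contact_force"],1).tolist(),"open",round(s["opening"],4),"q",np.round(s["joint_positions"],3).tolist())
E
python3 - <<'E'
from h import *
p,R=tcp_for("pk",[-46,CY,167.5],40,6); print(p)
rel([.45,.35,.40],toolR(np.eye(3),15))
E
```

```text
[ 0.44167504 -0.22395133  0.15769463]
shift [-0.3368, -0.2399, -0.2192] turn [-2.12, -14.91, -15.82] dist 0.468 ang 21.8
```

```bash
python3 -m crank '[-0.15,-0.08,-0.22,0,-8,-8,-1, -0.337,-0.24,-0.219,-2,-15,-16,-1, -0.337,-0.24,-0.219,-2,-15,-16,-1, -0.337,-0.24,-0.219,-2,-15,-16,-1, -0.337,-0.24,-0.219,-2,-15,-16,-1, -0.337,-0.24,-0.219,-2,-15,-16,-1, -0.337,-0.24,-0.219,-2,-15,-16,-1, -0.337,-0.24,-0.219,-2,-15,-16,-1, -0.337,-0.24,-0.219,-2,-15,-16,-1, -0.337,-0.24,-0.219,-2,-15,-16,-1]'; python3 - <<'E'
from h import *
st()
p,R=tcp_for("pk",[-46,CY,167.5],40,6); rel(p+[0,0,.22],R)
E
```

```text
t: 1.03
ee_pos: [0.4198, 0.3877, 0.3767]
orientation: [[-0.966, -0.003, 0.26], [-0.004, 1.0, -0.002], [-0.26, -0.003, -0.966]]
contact_force: [0.8, -0.1, -0.2]
opening: 0.0912
t 1.03 p [0.4198, 0.3877, 0.3767] z [0.26, -0.002, -0.966] F [0.8, -0.1, -0.2] open 0.0912 q [0.804, -0.101, 1.937, -0.21, 1.131, -0.697]
shift [-0.0192, -0.6117, 0.0057] turn [2.63, -24.89, 5.36] dist 0.612 ang 25.6
```

```bash
python3 -m crank '[-0.08,-0.3,0,0,-10,2,-1, -0.08,-0.3,0,0,-10,2,-1, -0.08,-0.3,0,0,-10,2,-1, -0.08,-0.3,0,0,-10,2,-1, -0.08,-0.3,0,0,-10,2,-1, -0.08,-0.3,0,0,-10,2,-1, -0.08,-0.3,0,0,-10,2,-1, -0.019,-0.612,0.006,2.6,-25,5.4,-1, -0.019,-0.612,0.006,2.6,-25,5.4,-1, -0.019,-0.612,0.006,2.6,-25,5.4,-1]'; python3 - <<'E'
from h import *
st()
p,R=tcp_for("pk",[-46,CY,167.5],40,6); rel(p+[0,0,.12],R)
E
```

```text
t: 1.87
ee_pos: [0.4726, -0.009, 0.3872]
orientation: [[-0.762, 0.101, 0.64], [0.077, 0.995, -0.065], [-0.643, -0.0, -0.766]]
contact_force: [1.0, 1.7, 0.1]
opening: 0.0912
t 1.87 p [0.4726, -0.009, 0.3872] z [0.64, -0.065, -0.766] F [1.0, 1.7, 0.1] open 0.0912 q [-0.045, -0.588, 2.355, -0.058, 0.677, -1.483]
shift [0.0773, -0.217, 0.0781] turn [-0.06, 0.04, -0.04] dist 0.243 ang 0.1
```

```bash
cat >> h.py <<'E'
def fk(q,k):
    a,h,l2,e,l3,lt,dy=k
    R=Ro.from_euler("z",q[0]).as_matrix(); p=np.array([0,0,h])+R@[a,dy,0]
    R=R@Ro.from_euler("y",q[1]).as_matrix(); p=p+R@[0,0,l2]
    R=R@Ro.from_euler("y",q[2]).as_matrix(); p=p+R@[e,0,l3]
    R=R@Ro.from_euler("z",q[3]).as_matrix()@Ro.from_euler("y",q[4]).as_matrix(); p=p+R@[0,0,lt]
    return p,R@Ro.from_euler("z",q[5]).as_matrix()
E
python3 - <<'E'
from h import *
S=[([1.2597,.3794,1.7348,0,1.0285,-.0333],[.1919,.6728,.1804]),([0.804,-0.101,1.937,-0.21,1.131,-0.697],[.4198,.3877,.3767]),([-0.045,-0.588,2.355,-0.058,0.677,-1.483],[.4726,-.009,.3872])]
for g in ([0,.3,.5,0,.5,.3,0],[.1,.4,.45,0,.45,.25,.02]):
    r=least_squares(lambda k:np.concatenate([fk(q,k)[0]-p for q,p in S]),g); print(r.x.round(4),abs(r.fun).max())
p,R=fk(S[2][0],r.x); print(R.round(3))
E
```

```text
[-4.000e-04  3.163e-01  5.489e-01  3.940e-02  6.040e-01  2.998e-01
  2.320e-02] 5.908663921034944e-05
[-4.000e-04  3.163e-01  5.489e-01  3.940e-02  6.040e-01  2.998e-01
  2.320e-02] 5.9086786366102304e-05
[[-0.101 -0.761  0.64 ]
 [-0.995  0.077 -0.065]
 [ 0.    -0.644 -0.765]]
```

```bash
cat >> h.py <<'E'
KK=[-4e-4,.3163,.5489,.0394,.6040,.2998,.0232]
LO=np.array([-2.77,-.74,0,-1.06,.31,-3.08]);HI=np.array([2.77,2.19,2.66,4.2,2.87,3.08])
def ik(p,R,q0):
    def f(q):
        a,B=fk(q,KK); B=B@Rz(np.pi/2); return np.concatenate([(a-p)*5,Ro.from_matrix(B.T@R).as_rotvec()])
    r=least_squares(f,np.clip(q0,LO+.001,HI-.001),bounds=(LO,HI)); return r.x,np.abs(r.fun).max()
E
python3 - <<'E'
from h import *
q0=bot.observe()["joint_positions"]
for t in(35,40,44):
  print(t)
  for n,key,loc in(("park","pk",[-46,CY,167.5]),("park+40","pk",[-46,CY,210]),("park+80,-60","pk",[-106,CY,250]),("pre","st",[-130,85,250]),("over","st",[-46,85,252]),("seat","st",[-46,85,227.5]),("slid","st",[-46,-75,227.5])):
    p,R=tcp_for(key,loc,t,6); q,e=ik(p,R,q0); print(n,p.round(3),q.round(3),round(e,4),"margin",np.minimum(q-LO,HI-q).min().round(2))
for n,key,loc in(("bez","rk",[BX,BY,146]),("bez+","rk",[BX,BY,250])):
  for t in (0,15):
    p,R=tcp_for(key,loc,t,0); q,e=ik(p,R,[.8,-.1,1.9,-.2,1.1,-.7]); print(n,t,p.round(3),q.round(3),round(e,4),"margin",np.minimum(q-LO,HI-q).min().round(2))
E
```

```text
35
park [ 0.441 -0.224  0.157] [-0.722 -0.099  2.467  0.952  0.423 -3.009] 0.0 margin 0.07
park+40 [ 0.441 -0.224  0.2  ] [-0.722 -0.195  2.444  0.769  0.501 -2.806] 0.0 margin 0.19
park+80,-60 [ 0.381 -0.218  0.24 ] [-0.843 -0.398  2.495  0.663  0.682 -2.761] 0.0 margin 0.17
pre [0.587 0.129 0.24 ] [ 0.284 -0.058  2.241 -0.529  0.436 -0.767] 0.0 margin 0.13
over [0.67  0.121 0.242] [ 0.224  0.079  2.098 -0.461  0.418 -0.879] 0.0 margin 0.11
seat [0.67  0.121 0.217] [ 0.224  0.114  2.112 -0.516  0.375 -0.819] 0.0 margin 0.06
slid [ 0.655 -0.039  0.217] [-0.093  0.057  2.171 -0.007  0.31  -1.562] 0.007 margin 0.0
40
park [ 0.442 -0.224  0.158] [-0.722 -0.112  2.484  1.043  0.406 -3.08 ] 0.0515 margin 0.0
park+40 [ 0.442 -0.224  0.2  ] [-0.758 -0.2    2.483  1.009  0.483 -3.058] 0.0 margin 0.02
park+80,-60 [ 0.382 -0.218  0.24 ] [-0.892 -0.412  2.533  0.832  0.667 -2.942] 0.0 margin 0.13
pre [0.587 0.129 0.24 ] [ 0.301 -0.068  2.283 -0.77   0.366 -0.523] 0.0 margin 0.06
over [0.671 0.121 0.242] [ 0.236  0.069  2.141 -0.695  0.334 -0.645] 0.0 margin 0.02
seat [0.671 0.121 0.218] [ 0.24 
[... 422 characters left out ...]
n 0.0
pre [0.588 0.129 0.241] [ 0.316 -0.071  2.315 -1.034  0.33  -0.257] 0.0 margin 0.02
over [0.672 0.12  0.243] [ 0.255  0.068  2.168 -0.971  0.31  -0.362] 0.0148 margin 0.0
seat [0.672 0.12  0.218] [ 0.262  0.108  2.17  -1.06   0.31  -0.261] 0.029 margin 0.0
slid [ 0.656 -0.039  0.218] [-0.089  0.043  2.169 -0.032  0.31  -1.534] 0.1489 margin 0.0
bez 0 [0.464 0.362 0.127] [ 0.624  0.277  1.989  0.     0.875 -0.992] 0.0 margin 0.57
bez 15 [0.469 0.363 0.128] [ 0.699  0.205  2.106 -0.267  0.639 -0.717] 0.0 margin 0.33
bez+ 0 [0.464 0.362 0.231] [ 0.624  0.147  1.932 -0.     1.063 -0.992] 0.0 margin 0.73
bez+ 15 [0.469 0.363 0.232] [ 0.699  0.059  2.049 -0.214  0.836 -0.789] 0.0 margin 0.53
```

```bash
cat >> h.py <<'E'
FL=np.diag([-1.,-1,1])
E
python3 - <<'E'
from h import *
for t in(31,33,34):
  print(t)
  for n,key,loc,q0 in(("park","pk",[-46,CY,167.5],[-.72,-.1,2.45,.95,.42,.1]),("park+80,-60","pk",[-106,CY,250],[-.8,-.4,2.45,.6,.6,.2]),("pre","st",[-130,85,260],[.28,-.06,2.24,-.5,.43,2.4]),("seat","st",[-46,85,227.5],[.28,-.06,2.24,-.5,.43,2.4]),("s-40","st",[-50,-40,227.5],[-.09,.06,2.17,0,.32,1.57]),("slid","st",[-50,-75,227.5],[-.09,.06,2.17,0,.32,1.57]),("s-100","st",[-50,-100,227.5],[-.09,.06,2.17,0,.32,1.57])):
    p,R=tcp_for(key,loc,t,8); q,e=ik(p,R@FL,q0); print(n,p.round(3),q.round(3),round(e,4),"margin",np.minimum(q-LO,HI-q).min().round(2))
E
```

```text
31
park [ 0.439 -0.224  0.158] [-0.696 -0.1    2.437  0.732  0.448  0.364] 0.0 margin 0.14
park+80,-60 [ 0.379 -0.218  0.241] [-0.807 -0.386  2.463  0.538  0.711  0.514] 0.0 margin 0.2
pre [0.585 0.129 0.251] [ 0.271 -0.064  2.199 -0.377  0.527  2.22 ] 0.0 margin 0.22
seat [0.668 0.121 0.218] [ 0.214  0.12   2.077 -0.369  0.452  2.175] 0.0 margin 0.14
s-40 [ 0.652 -0.003  0.218] [-0.023  0.063  2.14  -0.098  0.4    1.724] 0.0 margin 0.09
slid [ 0.649 -0.038  0.218] [-0.093  0.058  2.146 -0.004  0.397  1.578] 0.0 margin 0.09
s-100 [ 0.647 -0.063  0.218] [-0.144  0.057  2.147  0.063  0.398  1.472] 0.0 margin 0.09
33
park [ 0.439 -0.224  0.158] [-0.71  -0.103  2.453  0.834  0.435  0.256] 0.0 margin 0.12
park+80,-60 [ 0.38  -0.218  0.241] [-0.826 -0.395  2.479  0.598  0.698  0.45 ] 0.0 margin 0.18
pre [0.585 0.129 0.251] [ 0.278 -0.071  2.217 -0.436  0.492  2.279] 0.0 margin 0.18
seat [0.669 0.121 0.218] [ 0.219  0.115  2.095 -0.435  0.414  2.24 ] 0.0 margin 0.1
s-40 [ 0.653 -0.003  0.218] [-0.022  0.057  2.159 -0.118  0.354  1.745] 0.0 margin 0.04
slid [ 0.649 -0.038  0.218] [-0.093  0.051  2.165 -0.005  0.35   1.579] 0.0 margin 0.04
s-100 [ 0.647 -0.063  0.218] [-0.145  0.05   2.166  0.076  0.351  1.459] 0.0 margin 0.04
34
park [ 0.439 -0.224  0.159] [-0.717 -0.104  2.461  0.888  0.43   0.199] 0.0 margin 0.12
park+80,-60 [ 0.38  -0.218  0.241] [-0.836 -0.4    2.487  0.628  0.692  0.417] 0.0 margin 0.17
pre [0.585 0.129 0.251] [ 0.281 -0.075  2.226 -0.468  0.475  2.311] 0.0 margin 0.17
seat [0.669 0.121 0.219] [ 0.222  0.112  2.104 -0.472  0.395  2.278] 0.0 margin 0.09
s-40 [ 0.653 -0.003  0.219] [-0.021  0.053  2.168 -0.131  0.33   1.757] 0.0 margin 0.02
slid [ 0.649 -0.038  0.219] [-0.093  0.048  2.174 -0.006  0.326  1.579] 0.0 margin 0.02
s-100 [ 0.647 -0.063  0.219] [-0.145  0.047  2.175  0.084  0.328  1.451] 0.0 margin 0.02
```

```bash
python3 - <<'E'
from h import *
p,R=tcp_for("pk",[-90,CY,290],33,8); q,e=ik(p,R@FL,[-.8,-.4,2.45,.6,.6,.2]); print(q.round(3),e)
rel(p,R)
rel(p,R@Rz(np.deg2rad(120)))
E
```

```text
[-0.792 -0.424  2.418  0.531  0.756  0.561] 1.3877787807814457e-15
shift [0.1107, -0.217, 0.0458] turn [-0.05, 7.04, -0.05] dist 0.248 ang 7.0
shift [0.1107, -0.217, 0.0458] turn [7.34, 4.31, 119.78] dist 0.248 ang 120.1
```

```bash
python3 -m crank '[0.111,-0.217,0.046,4,3,60,-1, 0.111,-0.217,0.046,4,3,60,-1, 0.111,-0.217,0.046,4,3,60,-1, 0.111,-0.217,0.046,4,3,60,-1, 0.111,-0.217,0.046,4,3,60,-1, 0.111,-0.217,0.046,4,3,60,-1, 0.111,-0.217,0.046,4,3,60,-1, 0.111,-0.217,0.046,7.3,4.3,120,-1, 0.111,-0.217,0.046,7.3,4.3,120,-1, 0.111,-0.217,0.046,7.3,4.3,120,-1]'; python3 - <<'E'
from h import *
st()
p,R=tcp_for("pk",[-90,CY,290],33,8);  rel(p,R@FL)
E
```

```text
t: 2.7
ee_pos: [0.3947, -0.2202, 0.2801]
orientation: [[-0.223, 0.788, 0.574], [0.939, 0.332, -0.091], [-0.262, 0.519, -0.814]]
contact_force: [0.7, 0.0, -0.4]
opening: 0.0915
t 2.7 p [0.3947, -0.2202, 0.2801] z [0.574, -0.091, -0.814] F [0.7, 0.0, -0.4] open 0.0915 q [-0.796, -0.449, 2.449, 0.565, 0.704, -1.462]
shift [0.0005, 0.0014, -0.0003] turn [3.69, 0.28, 114.1] dist 0.001 ang 114.2
```

```bash
python3 -m crank '[0,0,0,1.9,0.1,60,-1, 0,0,0,1.9,0.1,60,-1, 0,0,0,1.9,0.1,60,-1, 0,0,0,1.9,0.1,60,-1, 0,0,0,1.9,0.1,60,-1, 0,0,0,1.9,0.1,60,-1, 0,0,0,1.9,0.1,60,-1, 0,0,0,3.7,0.3,114,-1, 0,0,0,3.7,0.3,114,-1, 0,0,0,3.7,0.3,114,-1]';  python3 - <<'E'
from h import *
st()
p,R=tcp_for("pk",[-70,CY,240],33,8);  rel(p,R@FL)
E
```

```text
t: 3.53
ee_pos: [0.3947, -0.2201, 0.28]
orientation: [[0.687, 0.48, 0.546], [0.612, -0.787, -0.078], [0.392, 0.387, -0.834]]
contact_force: [0.7, 1.0, 1.0]
opening: 0.0912
t 3.53 p [0.3947, -0.2201, 0.28] z [0.546, -0.078, -0.834] F [0.7, 1.0, 1.0] open 0.0912 q [-0.784, -0.434, 2.429, 0.518, 0.73, -0.169]
shift [-0.0057, -0.0081, 0.0524] turn [1.41, 0.09, 42.67] dist 0.053 ang 42.7
```

```bash
python3 - <<'E'
from h import *
p,R=tcp_for("pk",[-46,CY,167.5],33,78);  rel(p,R@FL)
E
```

```text
shift [-0.0199, -0.0213, 0.0562] turn [1.41, 0.09, 42.67] dist 0.063 ang 42.7
```

```bash
python3 -m crank '[-0.02,-0.021,0.056,1.4,0.1,42.7,-1,-0.02,-0.021,0.056,1.4,0.1,42.7,-1,-0.02,-0.021,0.056,1.4,0.1,42.7,-1,-0.02,-0.021,0.056,1.4,0.1,42.7,-1,-0.02,-0.021,0.056,1.4,0.1,42.7,-1,-0.02,-0.021,0.056,1.4,0.1,42.7,-1,-0.02,-0.021,0.056,1.4,0.1,42.7,-1,-0.02,-0.021,0.056,1.4,0.1,42.7,-1]';  python3 - <<'E'
from h import *
st()
p,R=tcp_for("pk",[-46,CY,167.5],33,8);  rel(p,R@FL)
for n in("side","top"):
    d=bot.snapshot(n)
    x,y,w,h=(300,180,140,150) if n=="side" else (330,170,170,110)
    cv2.imwrite(f"pics/a_{n}.png",cv2.resize(cv2.convertScaleAbs(d["color"][y:y+h,x:x+w,::-1],alpha=1.3),None,fx=4,fy=4,interpolation=cv2.INTER_CUBIC))
E
```

```text
t: 4.2
ee_pos: [0.4013, -0.2202, 0.2173]
orientation: [[0.835, -0.097, 0.542], [-0.081, -0.995, -0.055], [0.545, 0.002, -0.839]]
contact_force: [-0.5, -0.0, 0.1]
opening: 0.0911
t 4.2 p [0.4013, -0.2202, 0.2173] z [0.542, -0.055, -0.839] F [-0.5, -0.0, 0.1] open 0.0911 q [-0.783, -0.302, 2.47, 0.646, 0.608, 0.415]
shift [-0.0001, -0.0003, 0.0702] turn [0.01, -0.01, 0.18] dist 0.07 ang 0.2
```

View pics/a_side.png

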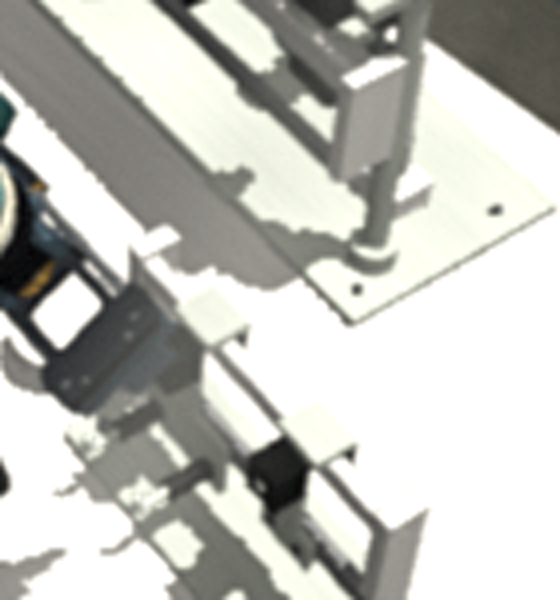

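View pics/a_top.png

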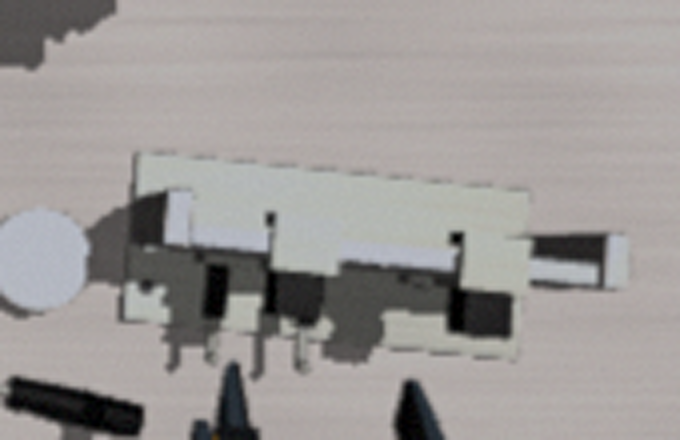

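```bash
python3 -m crank '[0,0,0.025,0,0,0,-1, 0,0,0.05,0,0,0.2,-1, 0,0,0.062,0,0,0.2,-1, 0,0,0.07,0,0,0.2,-1, 0,0,0.07,0,0,0.2,-1]';  python3 - <<'E'
from h import *
st()
p,R=tcp_for("pk",[-46,CY,167.5],33,8);  rel(p,R@FL)
for n in("side","top"):
    d=bot.snapshot(n)
    x,y,w,h=(320,220,100,100) if n=="side" else (370,200,90,70)
    cv2.imwrite(f"pics/b_{n}.png",cv2.resize(cv2.convertScaleAbs(d["color"][y:y+h,x:x+w,::-1],alpha=1.3),None,fx=6,fy=6,interpolation=cv2.INTER_CUBIC))
E
```

```text
t: 4.72
ee_pos: [0.4392, -0.2234, 0.1571]
orientation: [[0.836, -0.097, 0.54], [-0.081, -0.995, -0.053], [0.543, 0.0, -0.84]]
contact_force: [0.6, 0.3, 0.0]
opening: 0.0912
t 4.72 p [0.4392, -0.2234, 0.1571] z [0.54, -0.053, -0.84] F [0.6, 0.3, 0.0] open 0.0912 q [-0.712, -0.098, 2.453, 0.839, 0.434, 0.245]
shift [0.0008, 0.0003, -0.001] turn [-0.07, 0.11, 0.15] dist 0.001 ang 0.2
```

View pics/b_side.png

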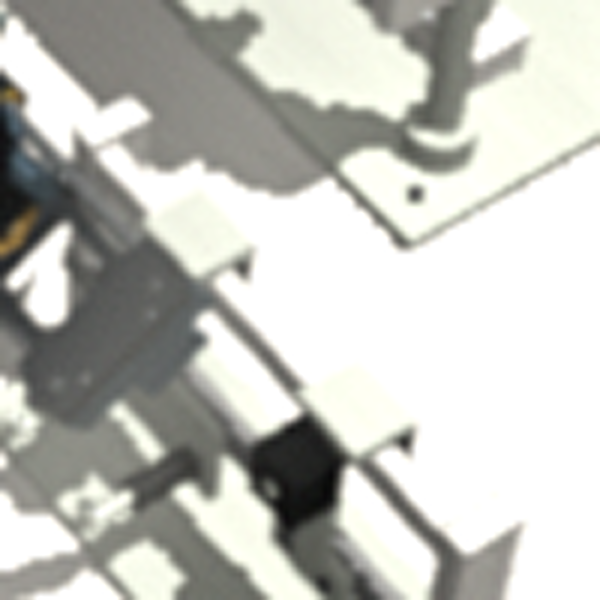

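View pics/b_top.png

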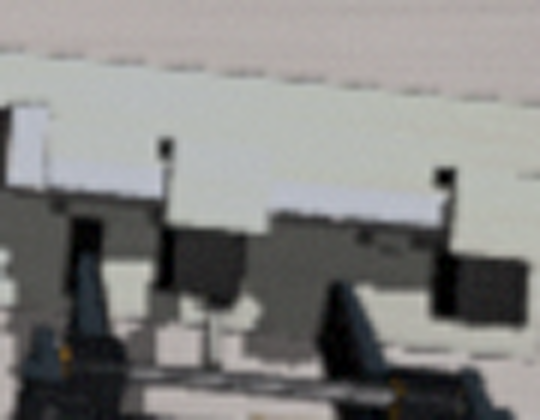

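```bash
python3 -m crank '[0,0,0,0,0,0,1,0,0,0,0,0,0,1,0,0,0,0,0,0,1,0,0,0,0,0,0,1,0,0,0,0,0,0,1,0,0,0,0,0,0,1]';  python3 - <<'E'
from h import *
st()
E
```

```text
t: 5.32
ee_pos: [0.4392, -0.2239, 0.1588]
orientation: [[0.835, -0.098, 0.542], [-0.082, -0.995, -0.054], [0.545, 0.001, -0.839]]
contact_force: [-0.3, -0.5, 0.5]
opening: 0.0543
t 5.32 p [0.4392, -0.2239, 0.1588] z [0.542, -0.054, -0.839] F [-0.3, -0.5, 0.5] open 0.0543 q [-0.713, -0.102, 2.453, 0.837, 0.435, 0.249]
```

```bash
python3 -m crank '[0,0,0,0,0,0,1,0,0,0,0,0,0,1,0,0,0,0,0,0,1,0,0,0,0,0,0,1,0,0,0,0,0,0,1,0,0,0,0,0,0,1]';  python3 - <<'E'
from h import *
st()
o,Rf=frame("pk"); s=bot.observe(); A=np.array(s["orientation"])
p,R=tcp_for("pk",[-46,CY,167.5],33,8);print("err",p-s["ee_pos"])
print("up20 in tool:",(A.T@[0,0,.045]).round(4))
E
```

```text
t: 5.82
ee_pos: [0.4392, -0.2239, 0.1588]
orientation: [[0.835, -0.098, 0.542], [-0.082, -0.995, -0.054], [0.545, 0.001, -0.839]]
contact_force: [-0.2, -0.9, -0.0]
opening: 0.0142
t 5.82 p [0.4392, -0.2239, 0.1588] z [0.542, -0.054, -0.839] F [-0.2, -0.9, -0.0] open 0.0142 q [-0.713, -0.102, 2.453, 0.837, 0.435, 0.249]
err [ 0.00017677  0.0001371  -0.00035692]
up20 in tool: [ 0.0245  0.     -0.0377]
```

```bash
python3 - <<'E'
from h import *
for n in("side","top"):
    d=bot.snapshot(n)
    x,y,w,h=(320,220,100,100) if n=="side" else (370,200,90,70)
    cv2.imwrite(f"pics/c_{n}.png",cv2.resize(cv2.convertScaleAbs(d["color"][y:y+h,x:x+w,::-1],alpha=1.3),None,fx=6,fy=6,interpolation=cv2.INTER_CUBIC))
E
```

```text
(no output)
```

View pics/c_side.png

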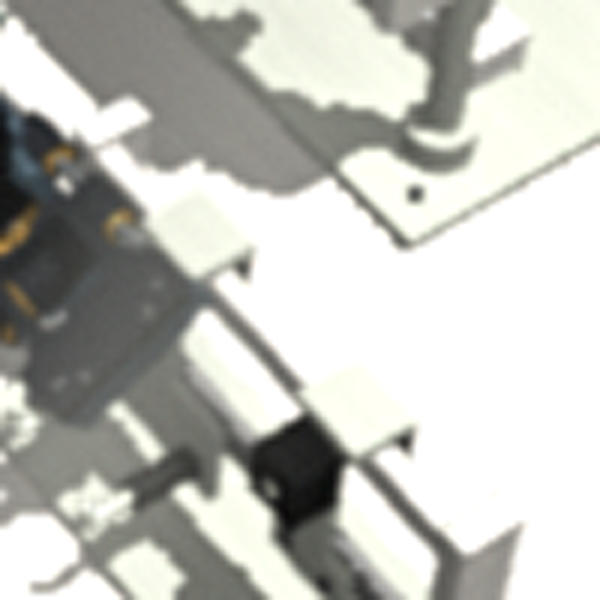

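View pics/c_top.png

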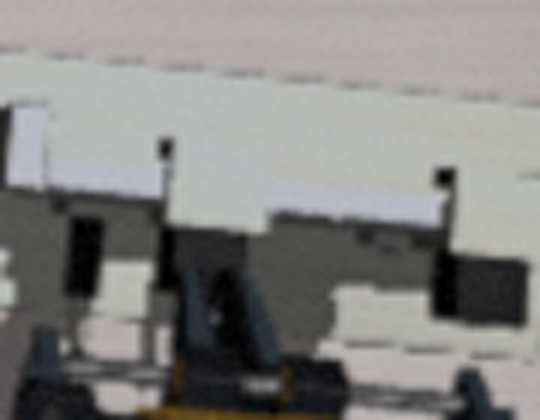

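```bash
python3 - <<'E'
from h import *
st()
s=bot.observe(); A=np.array(s["orientation"]); C=cams()
for n,(x,y) in(("top",(370,200)),("side",(320,220))):
  print(n)
  for off in([0,0,0],[0.016,0,0],[-.016,0,0],[0,.007,0],[0,-.007,0],[0,0,-.019],[0,0,-.06]):
    q=proj(C[n],np.array(s["ee_pos"])+A@off)[0]; print(off,((q-[x,y]+.5)*6).round(0))
  for l in([-60,15,185],[-60,-15,185],[-32,-15,185],[-32,15,185],[-60,-15,150],[-60,15,150]):
    q=proj(C[n],tw(Z["pk"],np.array(l)+[0,CY,0]))[0]; print("lug",l,((q-[x,y]+.5)*6).round(0))
E
```

```text
t 5.92 p [0.4391, -0.2239, 0.1588] z [0.542, -0.054, -0.839] F [0.3, 0.3, 0.5] open 0.0063 q [-0.713, -0.102, 2.453, 0.837, 0.435, 0.249]
top
[0, 0, 0] [197. 254.]
[0.016, 0, 0] [204. 222.]
[-0.016, 0, 0] [190. 286.]
[0, 0.007, 0] [214. 256.]
[0, -0.007, 0] [180. 252.]
[0, 0, -0.019] [204. 281.]
[0, 0, -0.06] [218. 342.]
lug [-60, 15, 185] [169. 302.]
lug [-60, -15, 185] [244. 309.]
lug [-32, -15, 185] [250. 239.]
lug [-32, 15, 185] [175. 231.]
lug [-60, -15, 150] [225. 305.]
lug [-60, 15, 150] [152. 298.]
side
[0, 0, 0] [143. 305.]
[0.016, 0, 0] [167. 280.]
[-0.016, 0, 0] [118. 330.]
[0, 0.007, 0] [152. 315.]
[0, -0.007, 0] [133. 295.]
[0, 0, -0.019] [126. 294.]
[0, 0, -0.06] [ 88. 268.]
lug [-60, 15, 185] [ 90. 266.]
lug [-60, -15, 185] [129. 311.]
lug [-32, -15, 185] [180. 283.]
lug [-32, 15, 185] [140. 239.]
lug [-60, -15, 150] [126. 359.]
lug [-60, 15, 150] [ 87. 314.]
```

```bash
python3 - <<'E'
from h import *
for n in("side","top"):
    d=bot.snapshot(n)
    x,y,w,h=(270,170,130,130) if n=="side" else (350,190,120,90)
    cv2.imwrite(f"pics/d_{n}.png",cv2.resize(cv2.convertScaleAbs(d["color"][y:y+h,x:x+w,::-1],alpha=1.0 if n=="side" else 2.5),None,fx=6 if n=="top" else 4.6,fy=6 if n=="top" else 4.6,interpolation=cv2.INTER_CUBIC))
E
```

```text
(no output)
```

View pics/d_side.png

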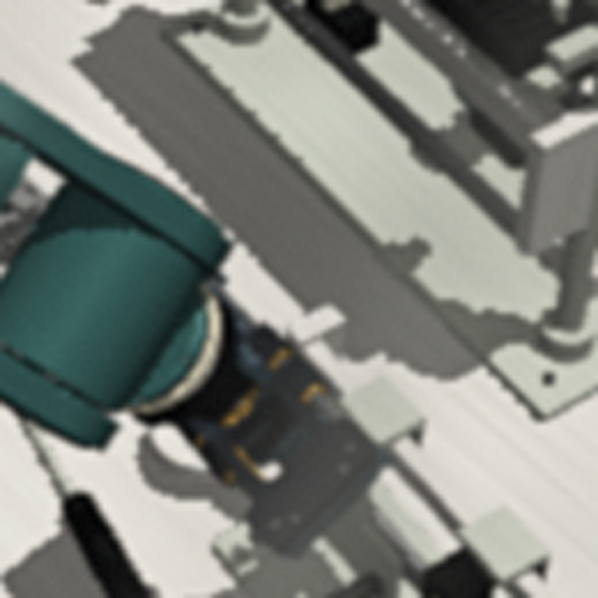

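View pics/d_top.png

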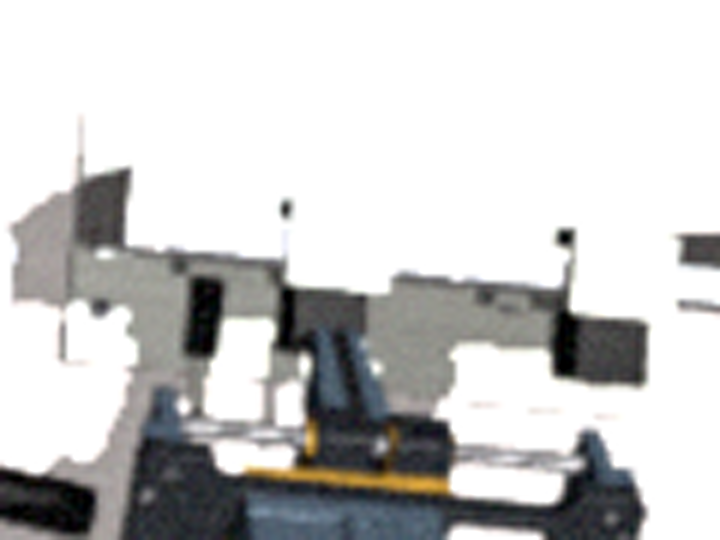

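```bash
python3 - <<'E'
from h import *
C=cams0(); im=cv2.imread("pics/a_top.png")
cv2.imwrite("pics/a2.png",cv2.resize(cv2.convertScaleAbs(im[330:440,150:480],alpha=1.6),None,fx=2.4,fy=2.4))
p=np.array([0.4013,-0.2202,0.2173]); A=np.array([[0.835,-0.097,0.542],[-0.081,-0.995,-0.055],[0.545,0.002,-0.839]])
for x in(-.016,0,.016):
  for y in(-.059,-.0456,.0456,.059):
    q=(proj(C["top"],p+A@[x,y,0])[0]-[330,170]+.5)*4; print(x,y,q.round(0),((q-[150,330])*2.4).round(0))
E
```

```text
-0.016 -0.059 [202. 370.] [125.  97.]
-0.016 -0.0456 [225. 373.] [180. 102.]
-0.016 0.0456 [381. 388.] [554. 139.]
-0.016 0.059 [404. 390.] [609. 144.]
0 -0.059 [206. 348.] [135.  44.]
0 -0.0456 [229. 350.] [190.  49.]
0 0.0456 [386. 366.] [568.  86.]
0 0.059 [410. 368.] [623.  91.]
0.016 -0.059 [211. 326.] [145. -10.]
0.016 -0.0456 [234. 328.] [201.  -5.]
0.016 0.0456 [392. 343.] [582.  32.]
0.016 0.059 [416. 345.] [637.  37.]
```

View pics/a2.png

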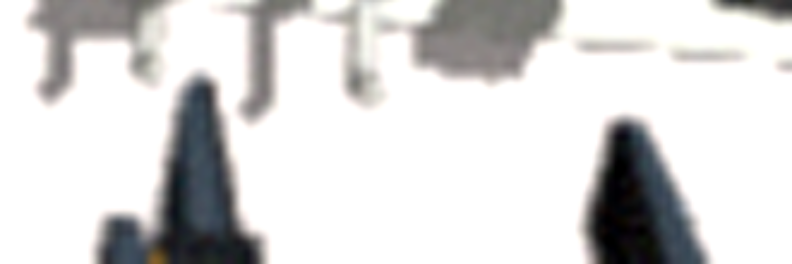

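```bash
python3 - <<'E'
from h import *
C=cams0()
p=np.array([0.4392,-0.2239,0.1588]); A=np.array([[0.835,-0.098,0.542],[-0.082,-0.995,-0.054],[0.545,0.001,-0.839]])
for o in([.038,.089,-.079],[-.038,.089,-.079],[.016,.059,0],[-.016,.059,0],[.016,.059,-.06]):
    print(o,((proj(C["side"],p+A@o)[0]-[320,220]+.5)*6).round(0), ((proj(C["top"],p+A@o)[0]-[350,190]+.5)*6).round(0))
E
python3 -m crank '[0,0,0,0,0,0,-1,0,0,0,0,0,0,-1,0,0,0,0,0,0,-1,0,0,0,0,0,0,-1,0,0,0,0,0,0,-1,0,0,0,0,0,0,-1,0,0,0,0,0,0,-1,0,0,0,0,0,0,-1]'
```

```text
[0.038, 0.089, -0.079] [258. 331.] [601. 373.]
[-0.038, 0.089, -0.079] [130. 461.] [555. 532.]
[0.016, 0.059, 0] [248. 368.] [469. 296.]
[-0.016, 0.059, 0] [197. 419.] [453. 360.]
[0.016, 0.059, -0.06] [195. 332.] [498. 383.]
t: 6.78
ee_pos: [0.4392, -0.2239, 0.1588]
orientation: [[0.835, -0.098, 0.542], [-0.082, -0.995, -0.054], [0.545, 0.001, -0.839]]
contact_force: [-0.2, 0.9, 0.3]
opening: 0.0508
```

```bash
python3 - <<'E'
from h import *
C=cams0()
p=np.array([0.4392,-0.2239,0.1588])
def f(d): return np.concatenate([(proj(C["top"],p+d)-proj(C["top"],p))[0]*6-[26,18],(proj(C["side"],p+d)-proj(C["side"],p))[0]*6-[-54,-39]])
r=least_squares(f,[0,0,0]); print(r.x,r.fun)
d=bot.snapshot("side"); im=d["color"][:,:,::-1]
cv2.imwrite("pics/e.png",cv2.resize(cv2.convertScaleAbs(im[200:310,280:400],alpha=1.8,beta=20),None,fx=6,fy=6,interpolation=cv2.INTER_CUBIC))
d=bot.snapshot("top"); im=d["color"][:,:,::-1]
cv2.imwrite("pics/e2.png",cv2.resize(cv2.convertScaleAbs(im[200:330,330:490],alpha=1.8,beta=20),None,fx=4.6,fy=4.6,interpolation=cv2.INTER_CUBIC))
E
```

```text
[-0.01395267  0.00405804  0.03777555] [-15.35454308  20.16704665  28.2969037   -2.67044922]
```

View pics/e.png

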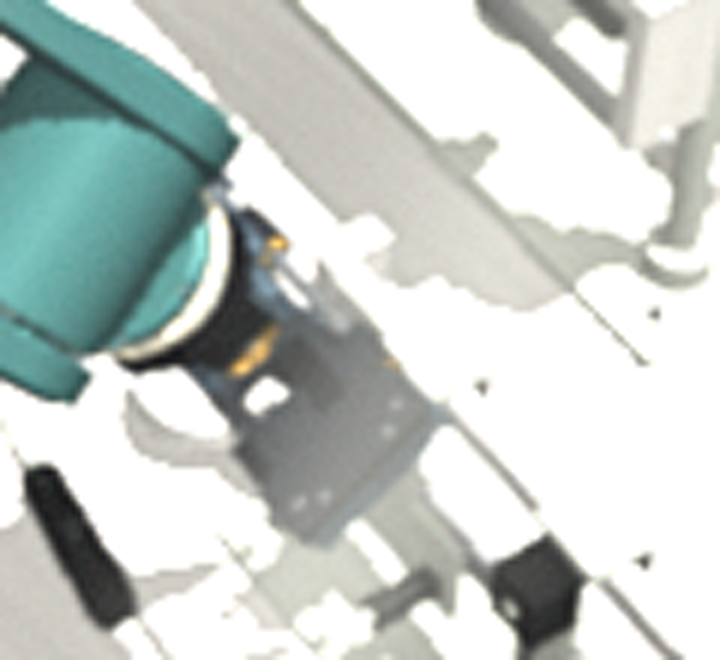

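View pics/e2.png

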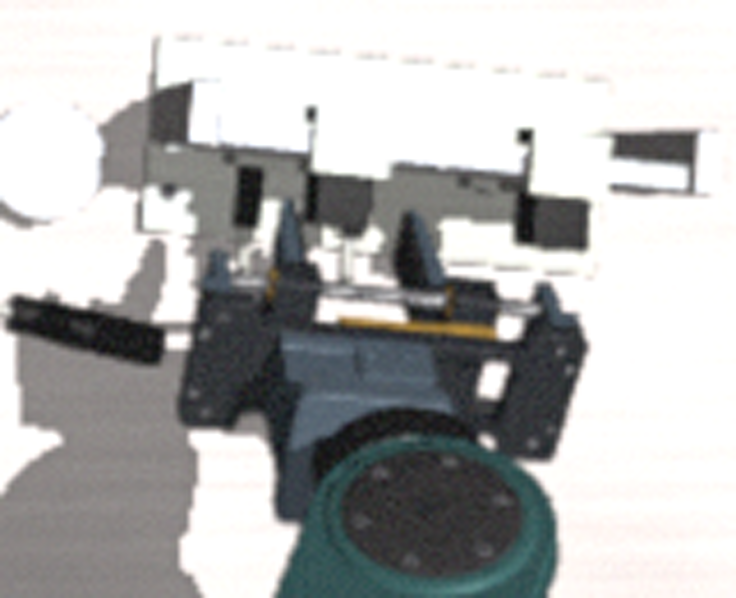

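```bash
cat >> h.py <<'E'
def tri(C,us,ut):
    P=[C[n][0]@C[n][1][:3] for n in("side","top")]
    X=cv2.triangulatePoints(P[0],P[1],np.array(us,float).reshape(2,1),np.array(ut,float).reshape(2,1)).ravel(); X=X[:3]/X[3]
    return X,(proj(C["side"],X)[0]-us).round(1),(proj(C["top"],X)[0]-ut).round(1)
E
python3 - <<'E'
from h import *
C=cams0(); s=bot.observe(); p=np.array(s["ee_pos"]);A=np.array(s["orientation"])
for us,ut in(((353.7,267.5),(448.5,262.6)),((353.7,267.5),(450.5,262.6)),((353.7,267.5),(457,275))):
    X,a,b=tri(C,us,ut); print(X.round(4),a,b,"tool",(A.T@(X-p)).round(4))
E
```

```text
[ 0.3983 -0.298   0.2789] [-0.2  0. ] [ 0.2 -0.3] tool [ 0.0374  0.0779 -0.1189]
[ 0.3973 -0.3002  0.2822] [ 0.2 -0. ] [-0.2  0.3] tool [ 0.0385  0.0802 -0.122 ]
[ 0.3793 -0.3101  0.3061] [-1.9  0.2] [ 2.  -2.6] tool [ 0.0374  0.0919 -0.1513]
```

```bash
python3 - <<'E'
from h import *
C=cams0()
p=np.array([0.4013,-0.2202,0.2173]); A=np.array([[0.835,-0.097,0.542],[-0.081,-0.995,-0.055],[0.545,0.002,-0.839]])
for z in(0,-.03,-.04,-.05):
  for x in(0,.016):
   print(z,x,[(((proj(C["top"],p+A@[x,y,z])[0]-[330,170]+.5)*4-[150,330])*2.4).round(0).tolist() for y in(-.052,.052)])
E
```

```text
0 0 [[164.0, 46.0], [594.0, 88.0]]
0 0.016 [[174.0, -8.0], [608.0, 34.0]]
-0.03 0 [[176.0, 123.0], [618.0, 166.0]]
-0.03 0.016 [[187.0, 68.0], [633.0, 112.0]]
-0.04 0 [[180.0, 150.0], [627.0, 193.0]]
-0.04 0.016 [[191.0, 95.0], [642.0, 138.0]]
-0.05 0 [[184.0, 177.0], [635.0, 221.0]]
-0.05 0.016 [[195.0, 121.0], [651.0, 165.0]]
```

```bash
python3 - <<'E'
from h import *
C=cams0()
p=np.array([0.1919,0.6728,0.1804]); A=np.array([[-0.9617,0.2743,-.0003],[.2743,.9617,-.001],[.0001,-.0011,-1]])
im=cv2.imread("pics/side0.png"); v=cv2.resize(cv2.convertScaleAbs(im[50:160,60:160],alpha=1.8,beta=20),None,fx=5.4,fy=5.4,interpolation=cv2.INTER_CUBIC)
def D(o,c):
    q=(proj(C["side"],p+A@o)[0]-[60,50]+.5)*5.4; print(o,q.round(0)); cv2.circle(v,tuple(map(int,q)),3,c,1)
for y in(-.0456,.0456):
  for x in(-.016,.016):
    D([x,y,0],(0,0,255)); D([x,y,-.04],(0,255,0)); 
for y in(-.089,.089):
  for x in(-.038,.038): D([x,y,-.079],(255,0,0)); D([x,y,-.12],(255,0,255))
cv2.imwrite("pics/f.png",v)
E
```

```text
[-0.016, -0.0456, 0] [325. 530.]
[-0.016, -0.0456, -0.04] [307. 479.]
[0.016, -0.0456, 0] [271. 543.]
[0.016, -0.0456, -0.04] [252. 492.]
[-0.016, 0.0456, 0] [302. 448.]
[-0.016, 0.0456, -0.04] [285. 397.]
[0.016, 0.0456, 0] [250. 461.]
[0.016, 0.0456, -0.04] [232. 409.]
[-0.038, -0.089, -0.079] [339. 459.]
[-0.038, -0.089, -0.12] [320. 402.]
[0.038, -0.089, -0.079] [204. 490.]
[0.038, -0.089, -0.12] [183. 434.]
[-0.038, 0.089, -0.079] [293. 301.]
[-0.038, 0.089, -0.12] [275. 246.]
[0.038, 0.089, -0.079] [167. 329.]
[0.038, 0.089, -0.12] [147. 273.]
```

View pics/f.png

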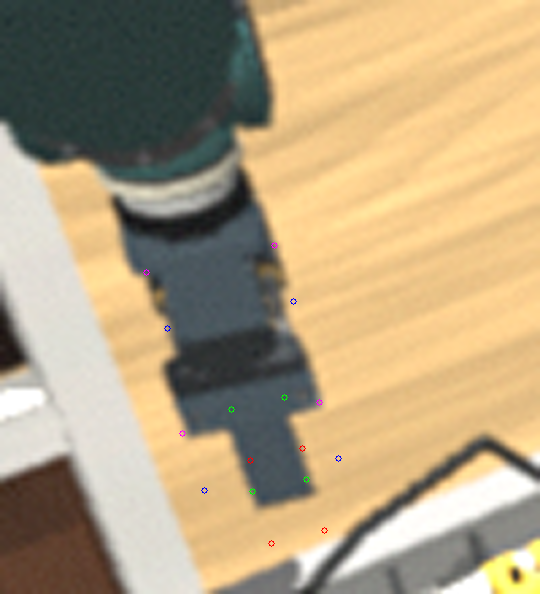

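The reported TCP disagrees with the images: in side0 the fingertips end ~40 mm short of the reported TCP along tool z (body front edge too: −120 mm instead of −79 mm), laterally it agrees. Fingers closed above the lug, touching nothing. I'll correct for a 40 mm offset and recheck reach.

```bash
sed -i 's|R\[:,2\]\*(bot.grip_depth-d/1000)|R[:,2]*(bot.grip_depth+TOFF-d/1000)|; s|^FL=|TOFF=0.040\nFL=|' h.py
python3 - <<'E'
from h import *
C=cams0()
p=np.array([0.1919,0.6728,0.1804]); A=np.array([[-0.9617,0.2743,-.0003],[.2743,.9617,-.001],[.0001,-.0011,-1]])
for z in(-.036,-.04,-.044): print(z,[((proj(C["side"],p+A@[x,-.059,z])[0]-[60,50]+.5)*5.4).round(0).tolist() for x in(.016,-.016)], "obs 257,507 315,492")
for t in(33,36,40):
  print(t)
  for n,key,loc,q0 in(("park","pk",[-46,CY,167.5],[-.72,-.1,2.45,.95,.42,.1]),("park+80,-60","pk",[-106,CY,250],[-.8,-.4,2.45,.6,.6,.2]),("pre","st",[-130,85,260],[.28,-.06,2.24,-.5,.43,2.4]),("seat","st",[-46,85,227.5],[.28,-.06,2.24,-.5,.43,2.4]),("s-40","st",[-50,-40,227.5],[-.09,.06,2.17,0,.32,1.57]),("slid","st",[-50,-75,227.5],[-.09,.06,2.17,0,.32,1.57]),("s-100","st",[-50,-100,227.5],[-.09,.06,2.17,0,.32,1.57])):
    p,R=tcp_for(key,loc,t,6); q,e=ik(p,R@FL,q0); print(n,p.round(3),q.round(3),round(e,4),"margin",np.minimum(q-LO,HI-q).min().round(2))
E
```

```text
-0.036 [[258.0, 510.0], [312.0, 497.0]] obs 257,507 315,492
-0.04 [[256.0, 505.0], [310.0, 492.0]] obs 257,507 315,492
-0.044 [[254.0, 499.0], [309.0, 486.0]] obs 257,507 315,492
33
park [ 0.462 -0.226  0.123] [-0.674  0.019  2.431  1.018  0.355  0.085] 0.0 margin 0.04
park+80,-60 [ 0.402 -0.22   0.206] [-0.778 -0.279  2.478  0.672  0.581  0.39 ] 0.0 margin 0.18
pre [0.608 0.127 0.216] [ 0.26   0.021  2.202 -0.49   0.416  2.327] 0.0 margin 0.11
seat [0.691 0.119 0.183] [ 0.206  0.201  2.071 -0.488  0.354  2.289] 0.0 margin 0.04
s-40 [ 0.675 -0.005  0.183] [-0.024  0.15   2.125 -0.137  0.31   1.763] 0.0152 margin 0.0
slid [ 0.672 -0.04   0.183] [-0.093  0.146  2.129 -0.006  0.31   1.58 ] 0.0185 margin 0.0
s-100 [ 0.67  -0.065  0.183] [-0.144  0.144  2.13   0.088  0.31   1.447] 0.0175 margin 0.0
36
park [ 0.464 -0.226  0.125] [-0.69   0.021  2.45   1.219  0.356 -0.124] 0.0 margin 0.05
park+80,-60 [ 0.405 -0.22   0.207] [-0.8   -0.286  2.498  0.785  0.565  0.272] 0.0 margin 0.16
pre [0.61  0.126 0.217] [ 0.268  0.015  2.225 -0.619  0.37   2.457] 0.0 margin 0.06
seat [0.694 0.118 0.185] 
[... 259 characters left out ...]
65  0.185] [-0.148  0.141  2.128  0.122  0.31   1.411] 0.0622 margin 0.0
40
park [ 0.467 -0.227  0.127] [-0.712  0.029  2.474  1.477  0.38  -0.392] 0.0 margin 0.07
park+80,-60 [ 0.408 -0.221  0.21 ] [-0.829 -0.29   2.524  0.947  0.556  0.103] 0.0 margin 0.14
pre [0.613 0.126 0.22 ] [ 0.279  0.01   2.253 -0.849  0.32   2.687] 0.0 margin 0.01
seat [0.697 0.118 0.187] [ 0.239  0.198  2.105 -0.908  0.31   2.722] 0.0352 margin 0.0
s-40 [ 0.681 -0.006  0.187] [ 0.004  0.144  2.121 -0.339  0.31   1.982] 0.1092 margin 0.0
slid [ 0.677 -0.041  0.187] [-0.092  0.138  2.121 -0.019  0.31   1.594] 0.1251 margin 0.0
s-100 [ 0.675 -0.066  0.187] [-0.162  0.136  2.126  0.22   0.31   1.305] 0.1188 margin 0.0
```

```bash
python3 - <<'E'
from h import *
for t in(29,30,31,32):
  print(t)
  for n,key,loc,q0 in(("park","pk",[-46,CY,167.5],[-.72,-.1,2.45,.95,.42,.1]),("seat","st",[-50,85,227.5],[.28,-.06,2.24,-.5,.43,2.4]),("slid","st",[-50,-75,227.5],[-.09,.06,2.17,0,.32,1.57])):
    p,R=tcp_for(key,loc,t,12); q,e=ik(p,R@FL,q0); print(n,q.round(3),round(e,4),"margin",np.minimum(q-LO,HI-q).min().round(3))
E
```

```text
29
park [-0.657  0.004  2.407  0.747  0.386  0.363] 0.0 margin 0.076
seat [ 0.202  0.192  2.05  -0.345  0.435  2.149] 0.0 margin 0.125
slid [-0.094  0.142  2.11  -0.004  0.384  1.577] 0.0 margin 0.074
30
park [-0.662  0.003  2.414  0.804  0.379  0.304] 0.0 margin 0.069
seat [ 0.204  0.189  2.058 -0.375  0.416  2.179] 0.0 margin 0.106
slid [-0.094  0.139  2.119 -0.004  0.361  1.578] 0.0 margin 0.051
31
park [-0.668  0.003  2.421  0.863  0.373  0.242] 0.0 margin 0.063
seat [ 0.206  0.187  2.066 -0.408  0.398  2.212] 0.0 margin 0.088
slid [-0.094  0.136  2.127 -0.005  0.338  1.578] 0.0 margin 0.028
32
park [-6.730e-01  2.000e-03  2.428e+00  9.250e-01  3.680e-01  1.790e-01] 0.0 margin 0.058
seat [ 0.208  0.184  2.074 -0.444  0.379  2.248] 0.0 margin 0.069
slid [-0.094  0.133  2.135 -0.005  0.314  1.579] 0.0 margin 0.004
```

```bash
python3 - <<'E'
from h import *
st()
p,R=tcp_for("pk",[-46,CY,167.5],30.5,12);  rel(p,R@FL)
E
```

```text
t 6.88 p [0.4392, -0.2239, 0.1588] z [0.542, -0.054, -0.839] F [0.1, 0.2, -0.2] open 0.0584 q [-0.713, -0.102, 2.453, 0.837, 0.435, 0.249]
shift [-0.0021, -0.0002, 0.0363] turn [-0.0, -2.5, 0.11] dist 0.036 ang 2.5
```

```bash
python3 -m crank '[0,0,0,0,-2.5,0,-1, 0,0,0,0,-2.5,0,-1, 0,0,0,0,-2.5,0,-1, 0,0,0,0,-2.5,0,-1, 0,0,0,0,-2.5,0,-1, -0.001,0,0.015,0,-2.5,0.1,-1, -0.002,0,0.028,0,-2.5,0.1,-1, -0.002,0,0.036,0,-2.5,0.1,-1, -0.002,0,0.036,0,-2.5,0.1,-1]'; python3 - <<'E'
from h import *
st()
p,R=tcp_for("pk",[-46,CY,167.5],30.5,12);  rel(p,R@FL)
d=bot.snapshot("top"); im=d["color"][:,:,::-1]
cv2.imwrite("pics/g.png",cv2.resize(cv2.convertScaleAbs(im[205:270,365:455],alpha=1.8,beta=10),None,fx=8,fy=8,interpolation=cv2.INTER_CUBIC))
E
```

```text
t: 7.63
ee_pos: [0.4567, -0.2252, 0.1261]
orientation: [[0.858, -0.1, 0.504], [-0.086, -0.995, -0.05], [0.506, -0.001, -0.862]]
contact_force: [-0.7, 0.1, -0.9]
opening: 0.0911
t 7.63 p [0.4567, -0.2252, 0.1261] z [0.504, -0.05, -0.862] F [-0.7, 0.1, -0.9] open 0.0911 q [-0.667, 0.008, 2.418, 0.84, 0.375, 0.265]
shift [0.0009, 0.0002, -0.0007] turn [-0.06, 0.09, -0.02] dist 0.001 ang 0.1
```

View pics/g.png

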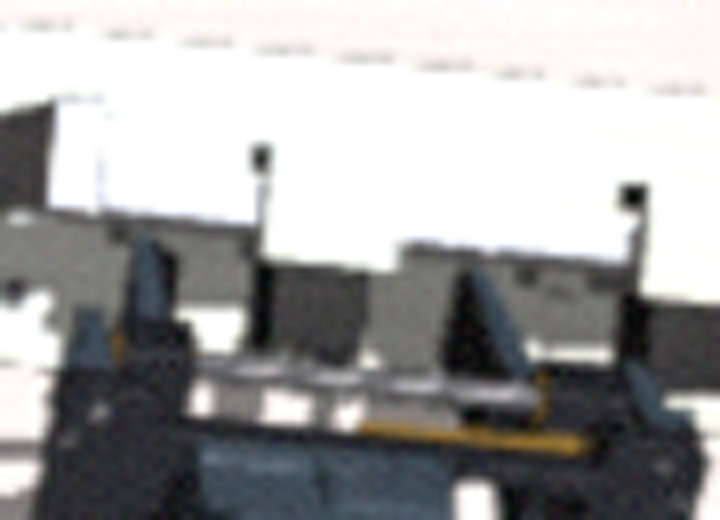

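```bash
python3 -m crank '[0,0,0,0,0,0,1,0,0,0,0,0,0,1,0,0,0,0,0,0,1,0,0,0,0,0,0,1,0,0,0,0,0,0,1,0,0,0,0,0,0,1,0,0,0,0,0,0,1,0,0,0,0,0,0,1,0,0,0,0,0,0,1,0,0,0,0,0,0,1]'; python3 -m crank '[0,0,0,0,0,0,1,0,0,0,0,0,0,1]'; python3 - <<'E'
from h import *
st()
s=bot.observe(); print(np.array(s["orientation"]).T@[0,0,1])
E
```

```text
t: 8.52
ee_pos: [0.4566, -0.2252, 0.1267]
orientation: [[0.858, -0.099, 0.504], [-0.086, -0.995, -0.05], [0.506, -0.001, -0.862]]
contact_force: [-0.4, -0.6, 1.6]
opening: 0.0297
t: 8.68
ee_pos: [0.4566, -0.2252, 0.1268]
orientation: [[0.858, -0.099, 0.504], [-0.086, -0.995, -0.05], [0.507, -0.001, -0.862]]
contact_force: [0.1, 0.5, 1.1]
opening: 0.0298
t 8.68 p [0.4566, -0.2252, 0.1268] z [0.504, -0.05, -0.862] F [0.1, 0.5, 1.1] open 0.0298 q [-0.667, 0.006, 2.418, 0.838, 0.376, 0.267]
[ 0.50652015 -0.00097677 -0.86222757]
```

```bash
python3 -m crank '[0.004,0,-0.007,0,0,0,1,0.010,0,-0.017,0,0,0,1,0.0175,0,-0.030,0,0,0,1,0.0253,0,-0.0431,0,0,0,1,0.033,0,-0.0561,0,0,0,1,0.0405,0,-0.069,0,0,0,1,0.0405,0,-0.069,0,0,0,1]'; python3 - <<'E'
from h import *
st()
p,R=tcp_for("pk",[-46,CY,167.5],30.5,12);s=bot.observe();print((s["ee_pos"]-p).round(4))
C=cams()
for n in C:
    x,y,w,h=(300,170,110,130) if n=="side" else (350,195,120,100)
    cv2.imwrite(f"pics/h_{n}.png",cv2.resize(cv2.convertScaleAbs(C[n][2][y:y+h,x:x+w],alpha=1.2 if n=="side" else 1.8,beta=10),None,fx=5,fy=5,interpolation=cv2.INTER_CUBIC))
E
```

```text
t: 9.27
ee_pos: [0.4572, -0.2259, 0.209]
orientation: [[0.857, -0.099, 0.506], [-0.085, -0.995, -0.051], [0.508, 0.001, -0.861]]
contact_force: [2.1, -0.8, -4.2]
opening: 0.0294
t 9.27 p [0.4572, -0.2259, 0.209] z [0.506, -0.051, -0.861] F [2.1, -0.8, -4.2] open 0.0294 q [-0.668, -0.166, 2.374, 0.559, 0.541, 0.576]
[ 0.0001 -0.0004  0.0818]
```

View pics/h_side.png

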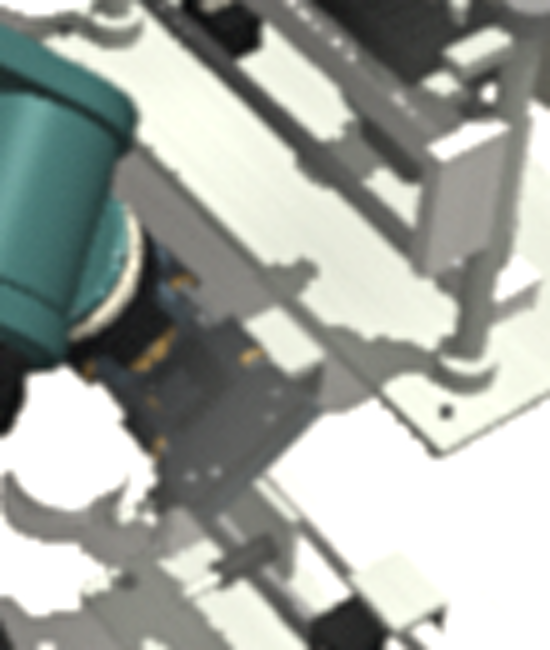

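View pics/h_top.png

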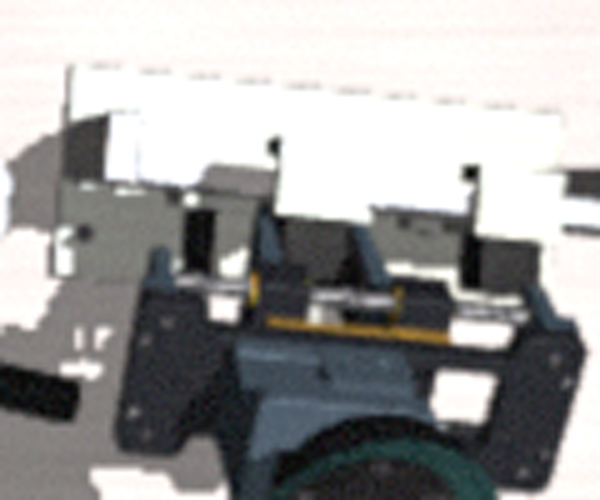

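```bash
python3 - <<'E'
from h import *
s=bot.observe()
p,R=tcp_for("pk",[-106,CY,262],30.5,12); q,e=ik(p,R@FL,s["joint_positions"]); print(q.round(2),e); rel(p,R@FL)
p2,R2=tcp_for("st",[-130,82,256],30.5,12); q,e=ik(p2,R2@FL,q); print(q.round(2),e); rel(p2,R2@FL)
E
```

```text
[-0.77 -0.31  2.45  0.55  0.64  0.52] 1.0531789329526475e-09
shift [-0.0432, 0.0003, -0.0432] turn [-0.07, 0.07, 0.01] dist 0.061 ang 0.1
[ 0.25  0.02  2.19 -0.4   0.46  2.23] 4.868605518737468e-11
shift [0.1002, -0.362, 0.0484] turn [0.03, 0.07, -0.15] dist 0.379 ang 0.2
```

```bash
python3 -m crank '[-0.02,0,-0.02,0,0,0,1,-0.043,0,-0.043,0,0,0,1,-0.043,0,-0.043,0,0,0,1,-0.025,-0.05,-0.03,0,0,0,1,-0.005,-0.085,-0.02,0,0,0,1,0.015,-0.12,-0.01,0,0,0,1,0.032,-0.155,0,0,0,0,1,0.045,-0.19,0.01,0,0,0,1,0.058,-0.225,0.02,0,0,0,1,0.072,-0.26,0.03,0,0,0,1]'; python3 - <<'E'
from h import *
st()
p2,R2=tcp_for("st",[-130,82,256],30.5,12); rel(p2,R2@FL)
E
```

```text
t: 10.2
ee_pos: [0.5402, -0.002, 0.2166]
orientation: [[0.859, -0.098, 0.502], [-0.086, -0.995, -0.048], [0.505, -0.001, -0.863]]
contact_force: [0.8, -3.0, -3.8]
opening: 0.0297
t 10.2 p [0.5402, -0.002, 0.2166] z [0.502, -0.048, -0.863] F [0.8, -3.0, -3.8] open 0.0297 q [-0.028, -0.142, 2.336, -0.085, 0.42, 1.71]
shift [0.0423, -0.1317, 0.0261] turn [-0.02, 0.19, -0.12] dist 0.141 ang 0.2
```

```bash
python3 -m crank '[0.012,-0.035,0.007,0,0,0,1,0.023,-0.07,0.014,0,0.1,0,1,0.034,-0.105,0.021,0,0.2,-0.1,1,0.042,-0.132,0.026,0,0.2,-0.1,1,0.042,-0.132,0.026,0,0.2,-0.1,1,0.042,-0.132,0.026,0,0.2,-0.1,1]'; python3 - <<'E'
from h import *
import h
h.GAIN=1.4
st()
p2,R2=tcp_for("st",[-130,82,256],30.5,12); rel(p2,R2@FL)
C=cams()
# expected carrier at st (-84,82,248.5)
G,R,B,Y=(0,255,0),(0,0,255),(255,80,0),(0,255,255)
x,y,z=-84,82,248.5
cb=[(box(x-30,x+4,y-20,y+20,z+24,z+32),R),(box(x-60,x-32,y-15,y+15,z-10,z+25),Y),(box(-12,-8,-190,190,220,234),B)]
draw(C,"side",Z["st"],cb,(280,100,140,130),5,"i_s"); h.GAIN=2; draw(C,"top",Z["st"],cb,(210,90,160,120),5,"i_t")
E
```

```text
t: 10.7
ee_pos: [0.6015, 0.1259, 0.2131]
orientation: [[0.86, -0.094, 0.502], [-0.081, -0.996, -0.048], [0.505, 0.0, -0.863]]
contact_force: [-0.0, -1.0, -6.0]
opening: 0.0299
t 10.7 p [0.6015, 0.1259, 0.2131] z [0.502, -0.048, -0.863] F [-0.0, -1.0, -6.0] open 0.0299 q [0.253, 0.022, 2.192, -0.399, 0.457, 2.235]
shift [0.0024, 0.0016, -0.0016] turn [-0.07, 0.2, 0.13] dist 0.003 ang 0.2
```

View pics/i_s.png

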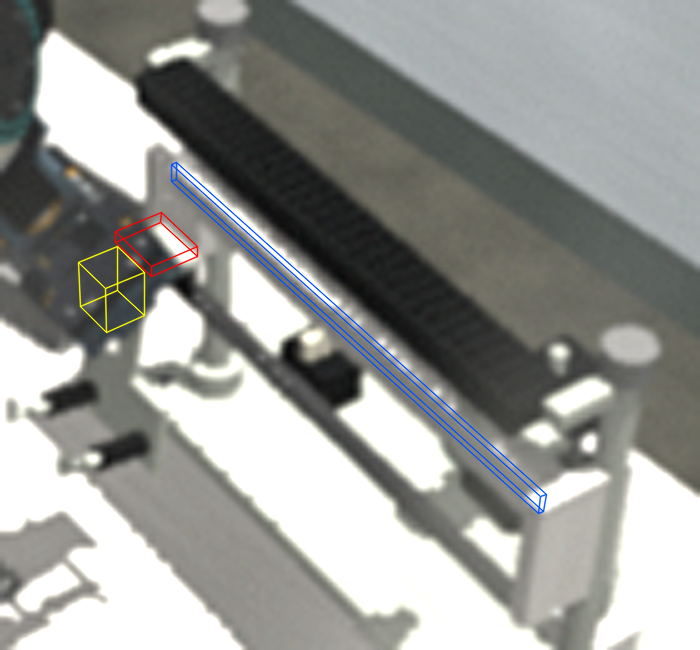

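View pics/i_t.png

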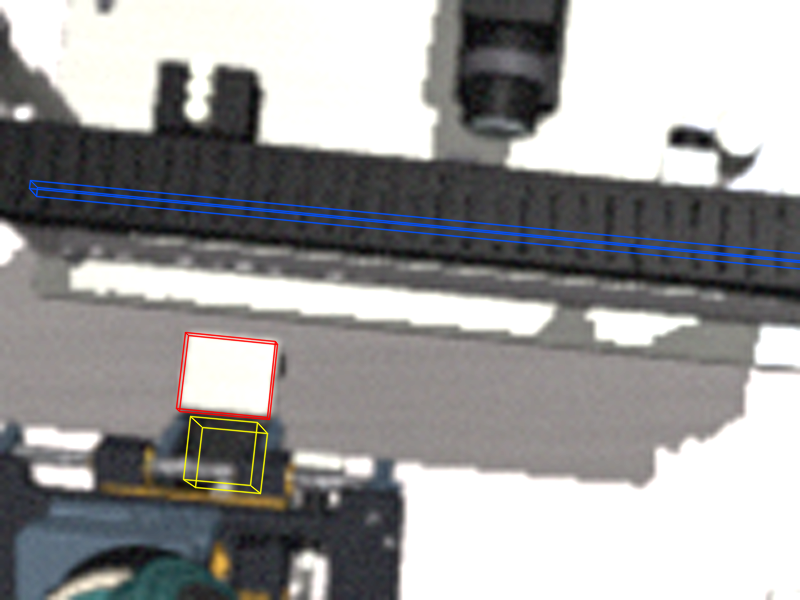

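```bash
python3 - <<'E'
from h import *
p2,R2=tcp_for("st",[-48,82,251.5],30.5,12); rel(p2,R2@FL)
p2,R2=tcp_for("st",[-75,82,252],30.5,12); rel(p2,R2@FL)
E
```

```text
shift [0.0707, -0.0002, 0.0444] turn [0.0, 0.15, 0.01] dist 0.083 ang 0.2
shift [0.0476, -0.0002, 0.0303] turn [0.0, 0.15, 0.01] dist 0.056 ang 0.2
```

```bash
python3 -m crank '[0.016,0,0.01,0,0.1,0,1,0.032,0,0.02,0,0.1,0,1,0.046,0,0.029,0,0.1,0,1,0.056,0,0.0355,0,0.1,0,1,0.064,0,0.04,0,0.1,0,1,0.0707,0,0.0444,0,0.1,0,1,0.0707,0,0.0444,0,0.1,0,1,0.0707,0,0.0444,0,0.1,0,1]'; python3 - <<'E'
from h import *
import h
h.GAIN=1.2
st()
p2,R2=tcp_for("st",[-48,82,251.5],30.5,12); rel(p2,R2@FL)
C=cams()
G,R,B,Y=(0,255,0),(0,0,255),(255,80,0),(0,255,255)
x,y,z=-2,82,244
cb=[(box(x-30,x+4,y-20,y+20,z+24,z+32),R),(box(-12,-8,-190,190,220,234),B)]
draw(C,"side",Z["st"],cb,(290,100,100,100),7,"j_s"); h.GAIN=2; draw(C,"top",Z["st"],cb,(210,90,130,110),6,"j_t")
E
```

```text
t: 11.47
ee_pos: [0.6838, 0.1157, 0.2108]
orientation: [[0.858, -0.097, 0.504], [-0.083, -0.995, -0.049], [0.506, 0.0, -0.862]]
contact_force: [-0.3, 0.3, -4.6]
opening: 0.0301
t 11.47 p [0.6838, 0.1157, 0.2108] z [0.504, -0.049, -0.862] F [-0.3, 0.3, -4.6] open 0.0301 q [0.198, 0.155, 2.05, -0.347, 0.448, 2.143]
shift [0.0005, -0.0006, -0.0001] turn [0.02, 0.09, -0.01] dist 0.001 ang 0.1
```

View pics/j_s.png

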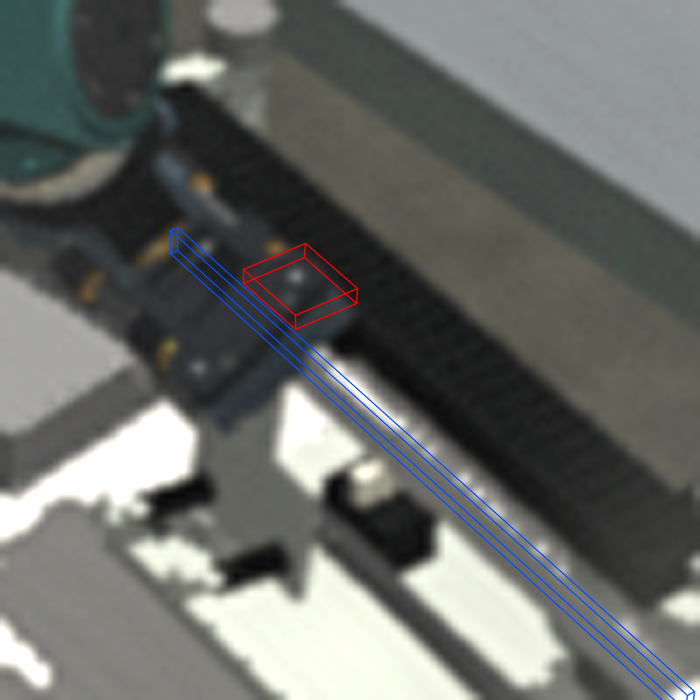

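View pics/j_t.png

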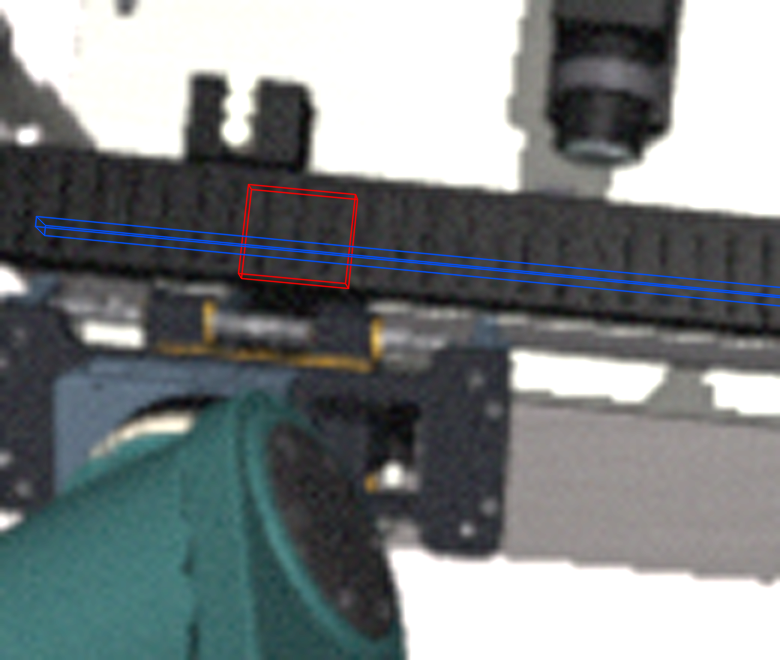

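```bash
python3 -m crank '[-0.002,0,0.0035,0,0.1,0,1,-0.004,0,0.007,0,0.1,0,1,-0.006,0,0.0104,0,0.1,0,1,-0.008,0,0.0138,0,0.1,0,1,-0.008,0,0.0138,0,0.1,0,1]'; python3 - <<'E'
from h import *
st()
p2,R2=tcp_for("st",[-48,82,251.5-16],30.5,12); rel(p2,R2@FL)
E
```

```text
t: 11.98
ee_pos: [0.6835, 0.1161, 0.1942]
orientation: [[0.858, -0.096, 0.505], [-0.083, -0.995, -0.049], [0.508, 0.0, -0.862]]
contact_force: [6.2, 0.4, -9.1]
opening: 0.0297
t 11.98 p [0.6835, 0.1161, 0.1942] z [0.505, -0.049, -0.862] F [6.2, 0.4, -9.1] open 0.0297 q [0.199, 0.178, 2.06, -0.374, 0.417, 2.172]
shift [0.0011, -0.0003, -0.0005] turn [0.0, -0.0, 0.03] dist 0.001 ang 0.0
```

```bash
python3 -m crank '[0,0,0,0,0,0,1,0,0,0,0,0,0,1]'; python3 - <<'E'
from h import *
import h
st()
h.GAIN=1.3
C=cams()
draw(C,"side",Z["st"],[],(300,120,60,70),9,"k_s")
E
```

```text
t: 12.15
ee_pos: [0.6835, 0.1161, 0.1939]
orientation: [[0.858, -0.096, 0.505], [-0.083, -0.995, -0.049], [0.507, 0.0, -0.862]]
contact_force: [5.3, 0.5, -7.2]
opening: 0.0298
t 12.15 p [0.6835, 0.1161, 0.1939] z [0.505, -0.049, -0.862] F [5.3, 0.5, -7.2] open 0.0298 q [0.199, 0.179, 2.06, -0.374, 0.416, 2.172]
```

View pics/k_s.png

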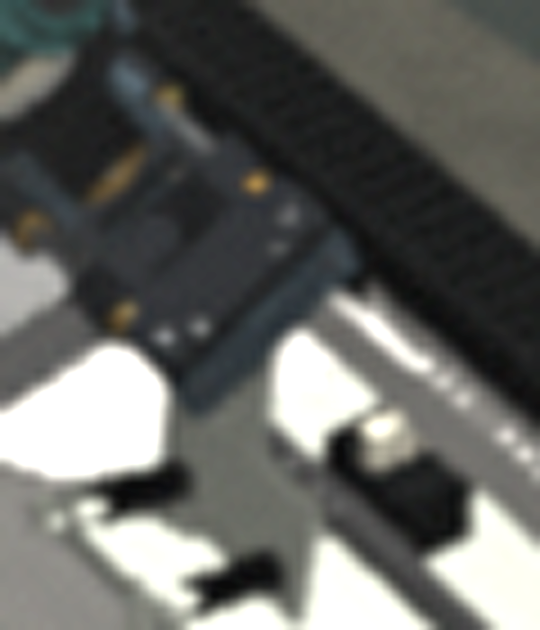

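```bash
python3 -m crank '[0.0013,0,0.0008,0,0,0,1,0.0013,0,0.0008,0,0,0,1,0.0013,0,0.0008,0,0,0,1]'; python3 - <<'E'
from h import *
s=bot.observe(); st(); print(s["ft_torque"])
p2,R2=tcp_for("st",[-46.5,82,251.5-16],30.5,12); rel(p2,R2@FL)
E
```

```text
t: 12.5
ee_pos: [0.6847, 0.1158, 0.1936]
orientation: [[0.858, -0.096, 0.504], [-0.083, -0.995, -0.049], [0.507, 0.001, -0.862]]
contact_force: [-0.3, -0.3, -4.8]
opening: 0.0299
t 12.5 p [0.6847, 0.1158, 0.1936] z [0.504, -0.049, -0.862] F [-0.3, -0.3, -4.8] open 0.0299 q [0.198, 0.181, 2.057, -0.373, 0.417, 2.17]
[-4.57229411e-04  8.88863012e-01 -6.86922233e-02]
shift [0.0016, -0.0004, -0.0009] turn [0.02, 0.05, 0.03] dist 0.002 ang 0.1
```

```bash
python3 -m crank '[-0.001,0,0.0017,0,0,0,1,-0.002,0,0.0035,0,0,0,1,-0.003,0,0.0052,0,0,0,1,-0.003,0,0.0052,0,0,0,1]'; python3 - <<'E'
from h import *
st()
E
```

```text
t: 12.83
ee_pos: [0.6852, 0.116, 0.1883]
orientation: [[0.857, -0.096, 0.506], [-0.083, -0.995, -0.049], [0.508, 0.0, -0.861]]
contact_force: [-4.3, -0.1, 3.0]
opening: 0.0296
t 12.83 p [0.6852, 0.116, 0.1883] z [0.506, -0.049, -0.861] F [-4.3, -0.1, 3.0] open 0.0296 q [0.198, 0.189, 2.06, -0.383, 0.406, 2.181]
```

```bash
python3 -m crank '[-0.0009,0,-0.0005,0,0,0,1,-0.0009,0,-0.0005,0,0,0,1]'; python3 - <<'E'
from h import *
st(); print(bot.observe()["ft_torque"])
E
```

```text
t: 13.0
ee_pos: [0.6841, 0.1162, 0.1884]
orientation: [[0.857, -0.096, 0.506], [-0.083, -0.995, -0.049], [0.508, 0.0, -0.861]]
contact_force: [-2.7, -0.2, -1.1]
opening: 0.03
t 13.0 p [0.6841, 0.1162, 0.1884] z [0.506, -0.049, -0.861] F [-2.7, -0.2, -1.1] open 0.03 q [0.199, 0.187, 2.062, -0.384, 0.405, 2.183]
[-0.05620766  0.78368331 -0.00718318]
```

```bash
python3 -m crank '[-0.0008,0,0.0008,0,0,0,1,-0.0008,0,0.0008,0,0,0,1]'; python3 - <<'E'
from h import *
import h
st(); print(bot.observe()["ft_torque"])
h.GAIN=1.3
C=cams()
draw(C,"side",Z["st"],[(box(-8-26,-8-20,82-45,82+45,108,162),(0,255,0))],(300,120,75,85),8,"l_s")
E
```

```text
t: 13.17
ee_pos: [0.684, 0.1162, 0.1878]
orientation: [[0.857, -0.096, 0.507], [-0.083, -0.995, -0.049], [0.509, -0.0, -0.861]]
contact_force: [-5.8, -1.0, 4.5]
opening: 0.0297
t 13.17 p [0.684, 0.1162, 0.1878] z [0.507, -0.049, -0.861] F [-5.8, -1.0, 4.5] open 0.0297 q [0.199, 0.188, 2.063, -0.387, 0.403, 2.185]
[-0.28613022  0.55477298 -0.21305703]
```

View pics/l_s.png

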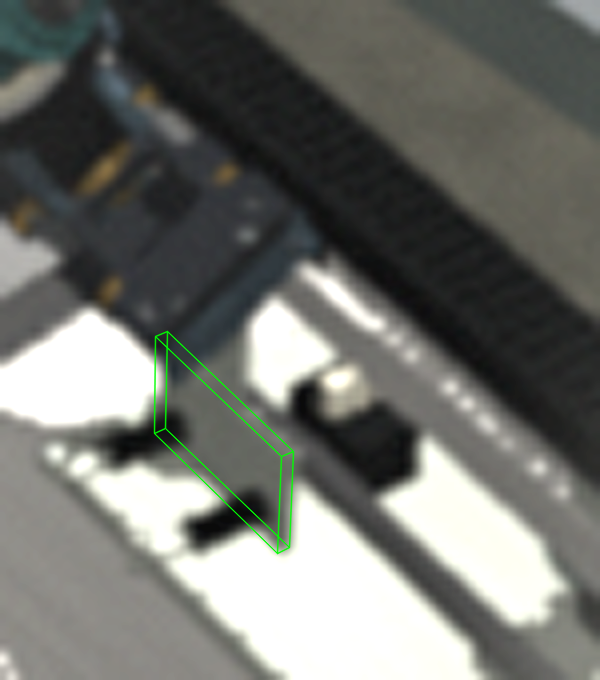

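```bash
python3 -m crank '[0.0003,0.003,-0.0007,0,0,0,1,0.0003,0.012,-0.0007,0,0,0,1,0.0003,0.024,-0.0007,0,0,0,1,0.0003,0.036,-0.0007,0,0,0,1,0.0003,0.048,-0.0007,0,0,0,1,0.0003,0.06,-0.0007,0,0,0,1,0.0003,0.06,-0.0007,0,0,0,1]'; python3 - <<'E'
from h import *
st(); print(bot.observe()["ft_torque"])
s=bot.observe(); o,Rf=frame("st"); R=toolR(Rf,30.5)
print("lug loc",((Rf.T@(s["ee_pos"]-R[:,2]*(bot.grip_depth+TOFF-.012)-o))*1000).round(1))
E
```

```text
t: 13.85
ee_pos: [0.6776, 0.0548, 0.1881]
orientation: [[0.857, -0.097, 0.506], [-0.084, -0.995, -0.05], [0.508, 0.0, -0.861]]
contact_force: [0.1, 0.7, -4.7]
opening: 0.0297
t 13.85 p [0.6776, 0.0548, 0.1881] z [0.506, -0.05, -0.861] F [0.1, 0.7, -4.7] open 0.0297 q [0.088, 0.16, 2.096, -0.262, 0.372, 1.975]
[ 0.03794123  0.91717879 -0.00588483]
lug loc [-48.6  20.1 228.4]
```

```bash
python3 -m crank '[0,0.006,0,0,0,0,1,0,0.014,0,0,0,0,1,0,0.022,0,0,0,0,1,0,0.03,0,0,0,0,1,0,0.038,0,0,0,0,1,0,0.046,0,0,0,0,1,0,0.046,0,0,0,0,1]'; python3 - <<'E'
from h import *
st(); print(bot.observe()["ft_torque"])
s=bot.observe(); o,Rf=frame("st"); R=toolR(Rf,30.5)
print("lug loc",((Rf.T@(s["ee_pos"]-R[:,2]*(bot.grip_depth+TOFF-.012)-o))*1000).round(1))
import h
h.GAIN=1.3
C=cams()
draw(C,"side",Z["st"],[],(320,140,90,85),8,"m_s")
E
```

```text
t: 14.43
ee_pos: [0.673, 0.0083, 0.1881]
orientation: [[0.857, -0.098, 0.506], [-0.084, -0.995, -0.05], [0.508, 0.0, -0.861]]
contact_force: [1.4, -0.2, -3.5]
opening: 0.0298
t 14.43 p [0.673, 0.0083, 0.1881] z [0.506, -0.05, -0.861] F [1.4, -0.2, -3.5] open 0.0298 q [0.0, 0.146, 2.112, -0.145, 0.356, 1.791]
[-0.07112073  0.83378179 -0.0865931 ]
lug loc [-48.7 -26.5 228.4]
```

View pics/m_s.png

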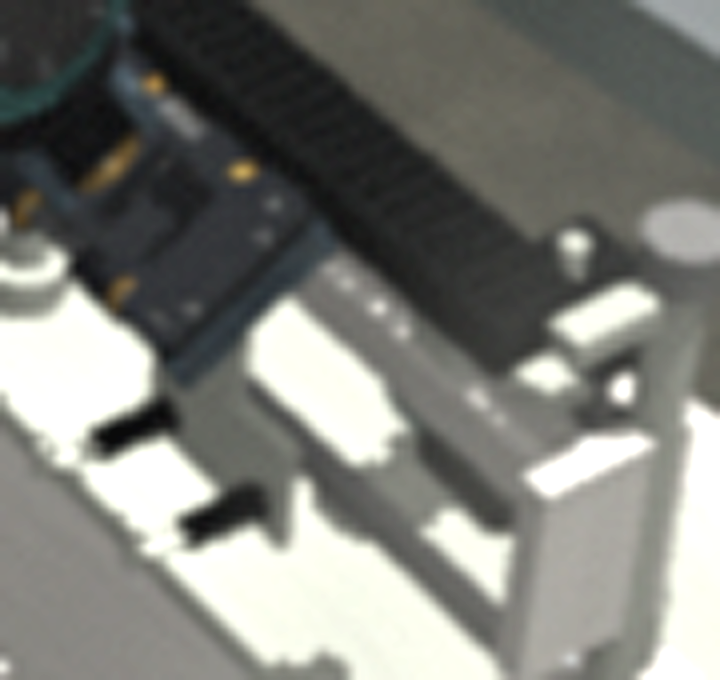

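```bash
python3 -m crank '[0,0.005,0,0,0,0,1,0,0.010,0,0,0,0,1,0,0.015,0,0,0,0,1,0,0.02,0,0,0,0,1,0,0.02,0,0,0,0,1]'; python3 - <<'E'
from h import *
st(); print(bot.observe()["ft_torque"])
E
```

```text
t: 14.95
ee_pos: [0.671, -0.0117, 0.188]
orientation: [[0.857, -0.098, 0.505], [-0.085, -0.995, -0.05], [0.508, 0.0, -0.861]]
contact_force: [-0.3, -0.9, -2.0]
opening: 0.0303
t 14.95 p [0.671, -0.0117, 0.188] z [0.505, -0.05, -0.861] F [-0.3, -0.9, -2.0] open 0.0303 q [-0.038, 0.142, 2.117, -0.09, 0.352, 1.707]
[-0.12953822  0.81752007 -0.09467641]
```

Now at y≈-46; small steps, 3 mm each, watching the y force.

```bash
python3 -m crank '[0,0.003,0,0,0,0,1,0,0.006,0,0,0,0,1,0,0.009,0,0,0,0,1,0,0.009,0,0,0,0,1]';python3 -m crank '[0,0.003,0,0,0,0,1,0,0.006,0,0,0,0,1,0,0.006,0,0,0,0,1]'; python3 -m crank '[0,0.003,0,0,0,0,1,0,0.006,0,0,0,0,1,0,0.006,0,0,0,0,1]'
```

```text
t: 15.28
ee_pos: [0.6701, -0.0212, 0.1881]
orientation: [[0.857, -0.099, 0.505], [-0.085, -0.995, -0.051], [0.508, 0.0, -0.861]]
contact_force: [-0.8, -1.2, -3.9]
opening: 0.0302
t: 15.53
ee_pos: [0.6695, -0.0276, 0.1881]
orientation: [[0.857, -0.099, 0.505], [-0.085, -0.995, -0.051], [0.508, 0.001, -0.861]]
contact_force: [-0.7, -0.5, -3.4]
opening: 0.0298
t: 15.78
ee_pos: [0.6688, -0.0341, 0.188]
orientation: [[0.857, -0.099, 0.505], [-0.085, -0.995, -0.051], [0.508, 0.001, -0.861]]
contact_force: [-0.6, -1.4, -3.1]
opening: 0.0298
```

```bash
python3 -m crank '[0,0.0025,0,0,0,0,1,0,0.005,0,0,0,0,1,0,0.005,0,0,0,0,1]'|grep -E "ee_pos|force"
```

```text
ee_pos: [0.6683, -0.0394, 0.188]
contact_force: [0.6, -1.4, -3.0]
```

```bash
python3 -m crank '[0,0.002,0,0,0,0,1,0,0.004,0,0,0,0,1,0,0.004,0,0,0,0,1]'|grep -E "ee_pos|force"
```

```text
ee_pos: [0.6678, -0.0437, 0.188]
contact_force: [-0.2, -0.4, -3.1]
```

```bash
python3 -m crank '[0,0.002,0,0,0,0,1,0,0.004,0,0,0,0,1,0,0.004,0,0,0,0,1]'|grep -E "ee_pos|force"
```

```text
ee_pos: [0.6671, -0.0467, 0.1879]
contact_force: [-2.6, 16.3, -1.4]
```

```bash
python3 -m crank '[0,0.002,0,0,0,0,1,0,0.004,0,0,0,0,1,0,0.004,0,0,0,0,1]'|grep -E "ee_pos|force"
```

```text
ee_pos: [0.6666, -0.0484, 0.1877]
contact_force: [1.1, 29.9, -3.0]
```

```bash
python3 - <<'E'
from h import *
import h
h.GAIN=1.3
C=cams()
draw(C,"side",Z["st"],[],(330,150,90,85),8,"n_s")
h.GAIN=2; draw(C,"top",Z["st"],[],(250,90,150,110),5,"n_t")
E
```

```text
(no output)
```

View pics/n_s.png

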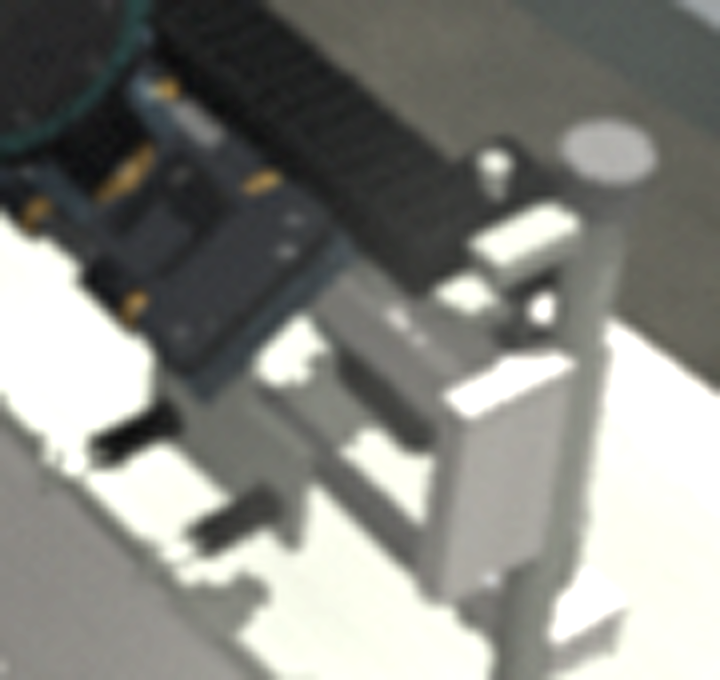

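View pics/n_t.png

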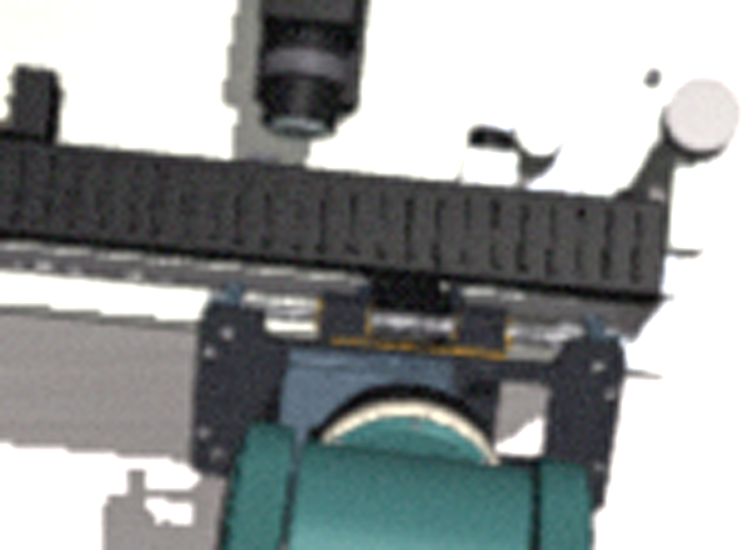

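```bash
python3 -m crank '[-0.0002,-0.001,0.0004,0,0,0,1,-0.0004,-0.0015,0.0006,0,0,0,1,-0.0004,-0.0015,0.0006,0,0,0,1]'|grep -E "ee_pos|force"
```

```text
ee_pos: [0.667, -0.0468, 0.1874]
contact_force: [0.2, 2.6, -0.9]
```

```bash
python3 -m crank '[0,0,0,0,0,0,-0.3,0,0,0,0,0,0,-0.3,0,0,0,0,0,0,-0.3,0,0,0,0,0,0,-0.3,0,0,0,0,0,0,-0.3]'; python3 - <<'E'
from h import *
import h
h.GAIN=1.3
st()
C=cams()
draw(C,"side",Z["st"],[],(330,150,90,85),8,"o_s")
E
```

```text
t: 17.55
ee_pos: [0.6671, -0.047, 0.1875]
orientation: [[0.858, -0.095, 0.505], [-0.083, -0.995, -0.048], [0.508, -0.001, -0.862]]
contact_force: [-0.3, 0.6, 0.2]
opening: 0.0586
t 17.55 p [0.6671, -0.047, 0.1875] z [0.505, -0.048, -0.862] F [-0.3, 0.6, 0.2] open 0.0586 q [-0.109, 0.138, 2.123, 0.022, 0.349, 1.54]
```

View pics/o_s.png

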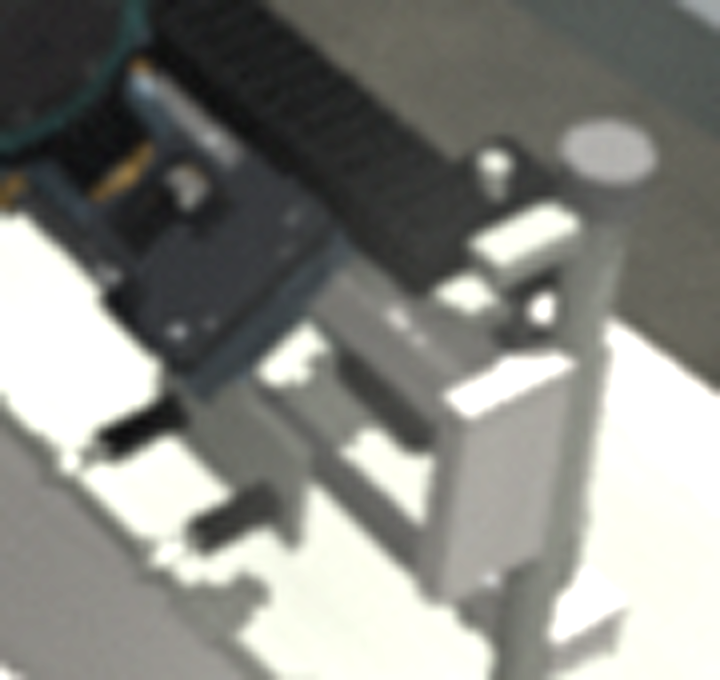

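```bash
python3 -m crank '[0,0,-0.01,0,0,0,-0.3,0,0,-0.03,0,0,0,-0.3,0,0,-0.06,0,0,0,-0.3,0,0,-0.1,0,0,0,-0.3,0,0,-0.13,0,0,0,-1,0,0,-0.13,0,0,0,-1]'; python3 - <<'E'
from h import *
import h
h.GAIN=1.2
st()
C=cams()
G,R,B,Y=(0,255,0),(0,0,255),(255,80,0),(0,255,255)
x,y,z=-4,-81,220
cb=[(box(x-60,x-32,y-15,y+15,z-10,z+25),Y),(box(x-88,x-66,y+26,y+34,z-99,z-91),R),(box(x-88,x-66,y-34,y-26,z-99,z-91),R)]
draw(C,"side",Z["st"],[],(320,140,100,95),7,"p_s")
draw(C,"side",Z["st"],cb,(320,140,100,95),7,"p_s2")
h.GAIN=2;draw(C,"top",Z["st"],cb,(270,100,130,100),6,"p_t")
for l in([x-77,y+30,z-91],[x-77,y-30,z-91]): print(proj(C["side"],tw(Z["st"],l)))
E
```

```text
t: 18.15
ee_pos: [0.6014, -0.0407, 0.3061]
orientation: [[0.854, -0.095, 0.512], [-0.082, -0.995, -0.048], [0.514, -0.001, -0.858]]
contact_force: [1.0, -0.8, 0.8]
opening: 0.0695
t 18.15 p [0.6014, -0.0407, 0.3061] z [0.512, -0.048, -0.858] F [1.0, -0.8, 0.8] open 0.0695 q [-0.111, -0.145, 2.162, 0.015, 0.584, 1.545]
[[338.77773989 205.62137788]]
[[350.30538585 217.12231844]]
```

View pics/p_s.png

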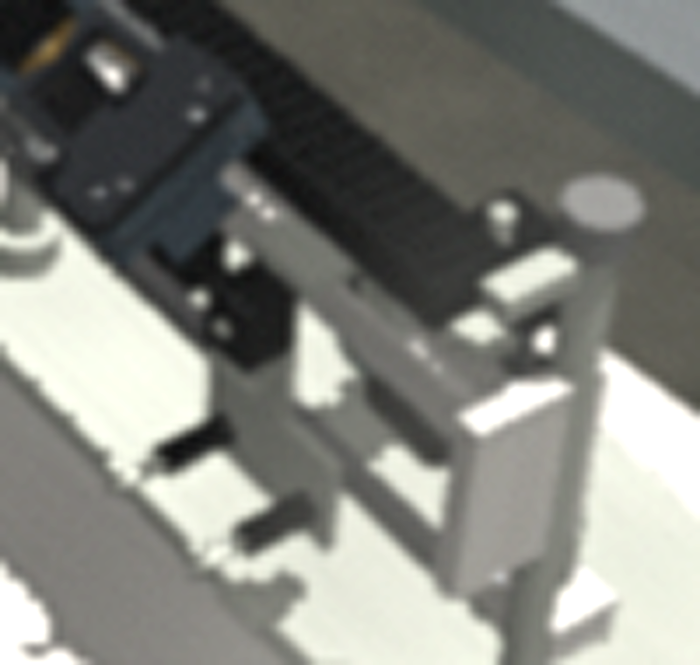

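View pics/p_s2.png

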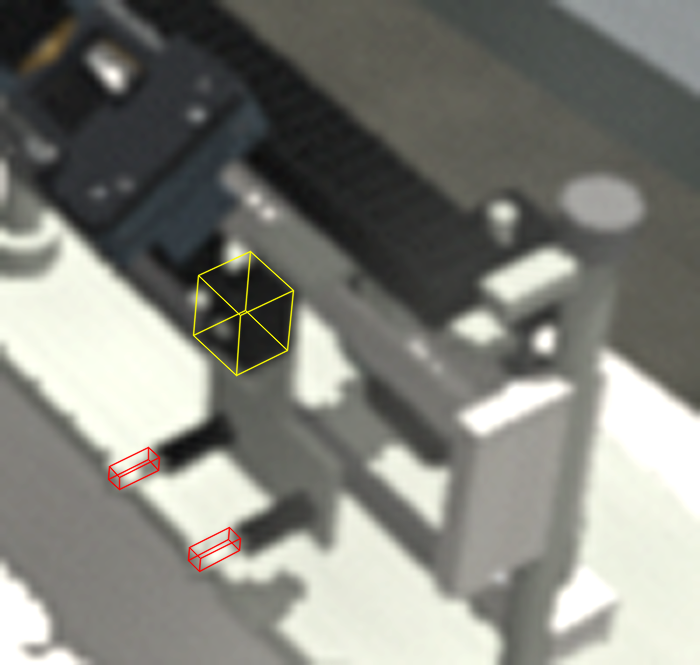

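View pics/p_t.png

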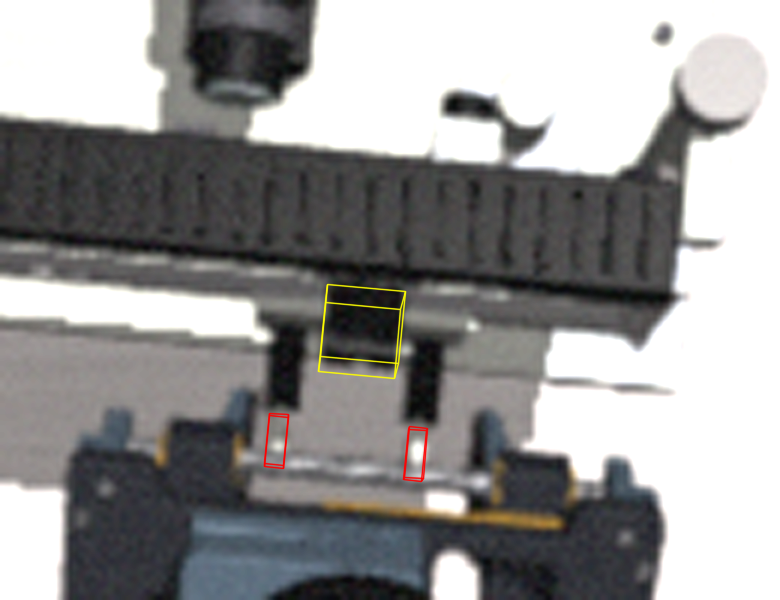

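```bash
python3 - <<'E'
from h import *
s=bot.observe()
for t in(25,30,33):
  q=s["joint_positions"]
  for n,key,loc in(("hang","st",[-81,-82,167]),("hangpre","st",[-150,-82,190]),("mid","st",[-250,60,230]),("rk+","rk",[BX,BY,250]),("rk","rk",[BX,BY,146])):
    p,R=tcp_for(key,loc,t,6); q,e=ik(p,R@FL,q); print(t,n,p.round(3),q.round(3),round(e,4),"margin",np.minimum(q-LO,HI-q).min().round(3))
p,R=tcp_for("rk",[BX,BY,146],30,90); rel(p,R@FL)
E
```

```text
25 hang [ 0.634 -0.044  0.119] [-0.107  0.215  2.158  0.014  0.332  1.548] 0.0 margin 0.022
25 hangpre [ 0.565 -0.037  0.142] [-0.109  0.064  2.28   0.015  0.361  1.546] 0.0 margin 0.051
25 mid [0.48  0.114 0.182] [ 0.281 -0.134  2.376 -0.323  0.513  2.2  ] 0.0 margin 0.203
25 rk+ [0.486 0.363 0.202] [ 0.737  0.08   2.125 -0.465  0.645  2.596] 0.0 margin 0.335
25 rk [0.486 0.363 0.098] [ 0.737  0.251  2.166 -0.646  0.464  2.808] 0.0 margin 0.154
30 hang [ 0.638 -0.044  0.121] [-0.108  0.208  2.161  0.022  0.31   1.539] 0.0612 margin 0.0
30 hangpre [ 0.569 -0.037  0.144] [-0.11   0.052  2.296  0.025  0.31   1.535] 0.0404 margin 0.0
30 mid [0.484 0.114 0.184] [ 0.301 -0.151  2.413 -0.478  0.435  2.359] 0.0 margin 0.125
30 rk+ [0.49  0.364 0.204] [ 0.762  0.071  2.157 -0.624  0.596  2.754] 0.0 margin 0.286
30 rk [0.49  0.364 0.1  ] [ 0.762  0.25   2.195 -0.888  0.437  3.056] 0.0 margin 0.024
33 hang [ 0.64  -0.044  0.123] [-0.11   0.204  2.158  0.032  0.31   1.529] 0.1066 margin 0.0
33 hangpre [ 0.572 -0.038  0.146] [-0.112  0.046  2.294  0.037  0.31   1.521] 0.0847 margin 0.0
33 mid [0.486 0.113 0.186] [ 0.313 -0.159  2.434 -0.603  0.393  2.486] 0.0 margin 0.083
33 rk+ [0.493 0.364 0.206] [ 0.777  0.068  2.175 -0.733  0.575  2.863] 0.0 margin 0.217
33 rk [0.493 0.364 0.102] [ 0.761  0.246  2.198 -0.927  0.432  3.08 ] 0.0354 margin 0.0
shift [-0.2296, -0.386, 0.0135] turn [4.02, -0.67, -6.98] dist 0.449 ang 8.1
```

```bash
python3 - <<'E'
from h import *
s=bot.observe()
t=23;q=s["joint_positions"]
for n,key,loc in(("hang","st",[-81,-82,167]),("hang+","st",[-81,-82,187]),("hangpre","st",[-150,-82,190]),("mid","st",[-250,60,230]),("rk+","rk",[BX,BY,250]),("rk","rk",[BX,BY,146])):
    p,R=tcp_for(key,loc,t,8); q,e=ik(p,R@FL,q); print(t,n,p.round(3),q.round(3),round(e,4),"margin",np.minimum(q-LO,HI-q).min().round(3))
p,R=tcp_for("rk",[BX,BY,146],23,108); rel(p,R@FL)
E
```

```text
23 hang [ 0.632 -0.043  0.12 ] [-0.107  0.217  2.142  0.011  0.381  1.551] 0.0 margin 0.071
23 hang+ [ 0.632 -0.043  0.14 ] [-0.107  0.183  2.136  0.01   0.421  1.552] 0.0 margin 0.111
23 hangpre [ 0.563 -0.037  0.143] [-0.109  0.066  2.265  0.012  0.409  1.549] 0.0 margin 0.099
23 mid [0.477 0.114 0.183] [ 0.274 -0.131  2.361 -0.274  0.551  2.15 ] 0.0 margin 0.241
23 rk+ [0.484 0.363 0.203] [ 0.728  0.082  2.112 -0.408  0.671  2.539] 0.0 margin 0.361
23 rk [0.484 0.363 0.099] [ 0.728  0.249  2.154 -0.557  0.485  2.717] 0.0 margin 0.175
shift [-0.2234, -0.3855, -0.004] turn [3.59, -7.66, -7.22] dist 0.446 ang 11.1
```

```bash
python3 -m crank '[-0.02,-0.035,-0.002,0.3,-0.6,-0.6,-1,-0.04,-0.07,-0.003,0.6,-1.3,-1.2,-1,-0.06,-0.105,-0.004,1,-2,-1.8,-1,-0.223,-0.385,-0.004,3.6,-7.7,-7.2,-1,-0.223,-0.385,-0.004,3.6,-7.7,-7.2,-1,-0.223,-0.385,-0.004,3.6,-7.7,-7.2,-1,-0.223,-0.385,-0.004,3.6,-7.7,-7.2,-1,-0.223,-0.385,-0.004,3.6,-7.7,-7.2,-1,-0.223,-0.385,-0.004,3.6,-7.7,-7.2,-1,-0.223,-0.385,-0.004,3.6,-7.7,-7.2,-1]'|grep -E "t:|ee_pos|open"; python3 - <<'E'
from h import *
p,R=tcp_for("rk",[BX,BY,146],23,108); rel(p,R@FL)
E
```

```text
t: 19.08
ee_pos: [0.4548, 0.3334, 0.1979]
opening: 0.0914
shift [-0.0106, -0.0286, 0.0027] turn [0.03, 0.1, 0.03] dist 0.031 ang 0.1
```

```bash
python3 -m crank '[-0.011,-0.029,0.003,0,0.1,0,-1,-0.011,-0.029,0.003,0,0.1,0,-1,-0.011,-0.029,0.003,0,0.1,0,-1]'|grep -E "t:|ee_pos|open"; python3 - <<'E'
from h import *
import h
p,R=tcp_for("rk",[BX,BY,146],23,8); rel(p,R@FL)
C=cams()
y=BY;G,R,Y=(0,255,0),(0,0,255),(0,255,255)
bx=[(box(-4+BX,4+BX,y-58,y+58,20,120),R),(box(-4+BX,4+BX,y-15,y+15,120,160),Y)]
h.GAIN=1.8;draw(C,"top",Z["rk"],bx,(130,190,140,100),5.5,"r_t")
h.GAIN=1.2;draw(C,"side",Z["rk"],bx,(200,130,90,100),7,"r_s")
E
```

```text
t: 19.33
ee_pos: [0.4432, 0.3628, 0.1888]
opening: 0.0912
shift [0.0026, 0.0011, 0.0984] turn [0.09, 0.15, 0.23] dist 0.098 ang 0.3
```

View pics/r_t.png

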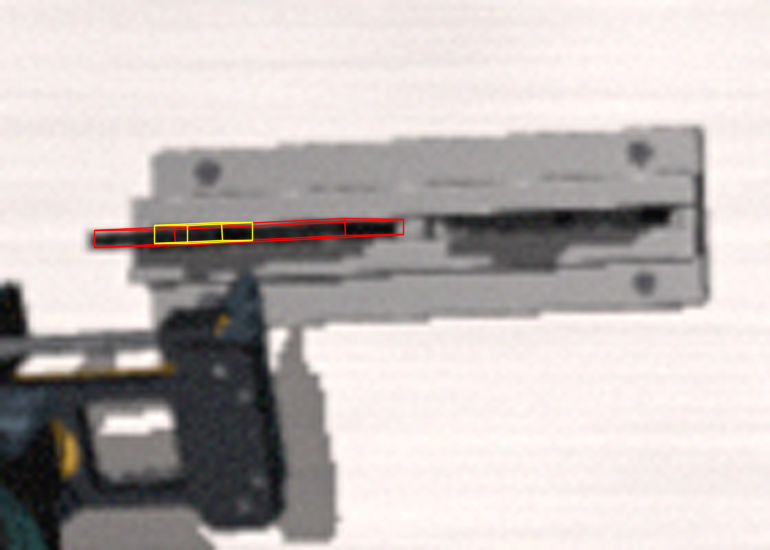

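View pics/r_s.png

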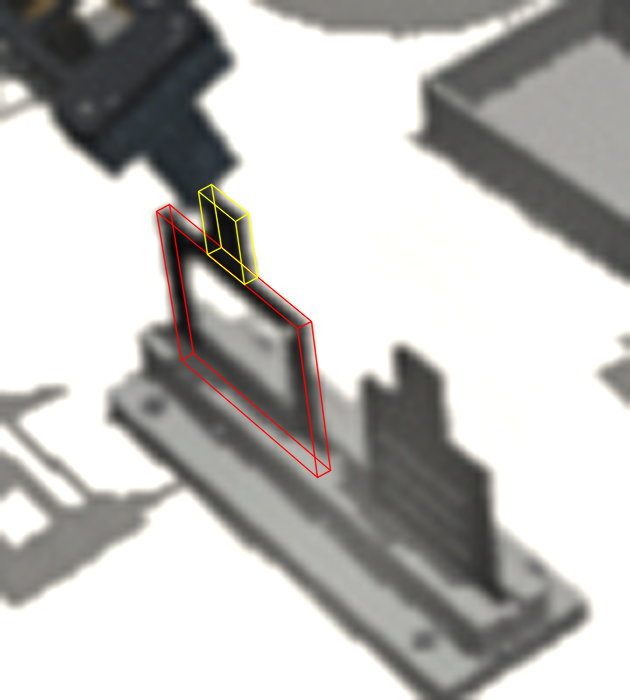

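```bash
python3 -m crank '[0.001,0.001,0.03,0,0,0.2,-1,0.0026,0.001,0.06,0,0.1,0.2,-1,0.0026,0.001,0.08,0,0.1,0.2,-1,0.0026,0.001,0.092,0,0.1,0.2,-1,0.0026,0.001,0.0984,0,0.1,0.2,-1,0.0026,0.001,0.0984,0,0.1,0.2,-1]'|grep -E "t:|ee_pos|force|open"; python3 - <<'E'
from h import *
import h
p,R=tcp_for("rk",[BX,BY,146],23,8); rel(p,R@FL)
C=cams()
h.GAIN=1.8;draw(C,"top",Z["rk"],[],(140,205,80,60),9,"s_t")
h.GAIN=1.5;draw(C,"side",Z["rk"],[],(205,135,70,80),8,"s_s")
E
```

```text
t: 19.93
ee_pos: [0.4855, 0.3609, 0.0997]
contact_force: [-0.2, -0.2, -0.2]
opening: 0.091
shift [-0.0016, -0.0025, -0.0002] turn [0.17, 0.03, -0.21] dist 0.003 ang 0.3
```

View pics/s_t.png

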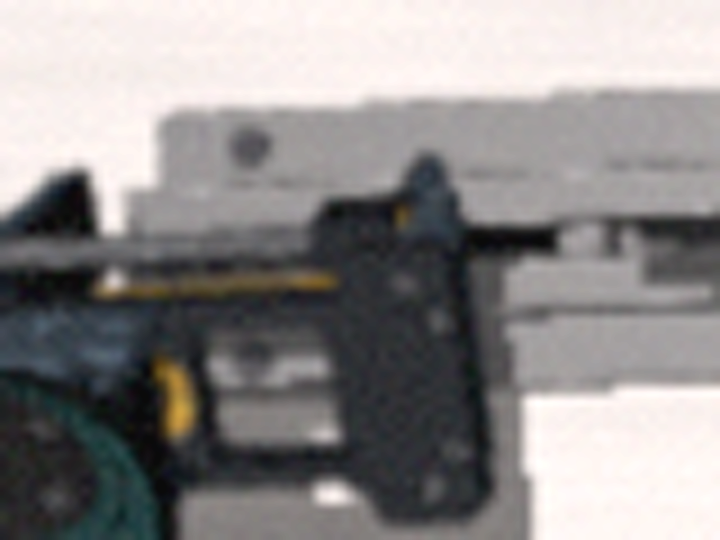

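View pics/s_s.png

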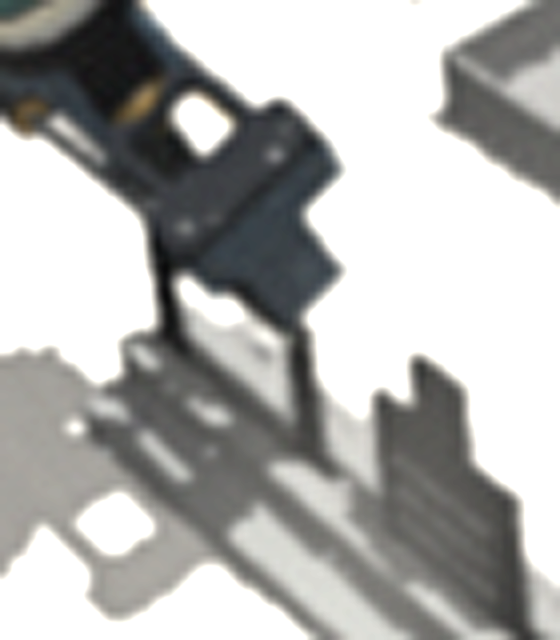

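```bash
python3 -m crank '[-0.0016,-0.0025,0,0.1,0,-0.2,-1,-0.0016,-0.0025,0,0.1,0,-0.2,1,-0.0016,-0.0025,0,0.1,0,-0.2,1,-0.0016,-0.0025,0,0.1,0,-0.2,1,-0.0016,-0.0025,0,0.1,0,-0.2,1,-0.0016,-0.0025,0,0.1,0,-0.2,1,-0.0016,-0.0025,0,0.1,0,-0.2,1,-0.0016,-0.0025,0,0.1,0,-0.2,1,-0.0016,-0.0025,0,0.1,0,-0.2,1,-0.0016,-0.0025,0,0.1,0,-0.2,1]'|grep -E "t:|ee_pos|force|open"; python3 -m crank '[0,0,0,0,0,0,1,0,0,0,0,0,0,1,0,0,0,0,0,0,1]'|grep -E "t:|ee_pos|force|open";  python3 - <<'E'
from h import *
p,R=tcp_for("rk",[BX,BY,146],23,8); rel(p,R@FL)
print(np.array(bot.observe()["orientation"]).T@[0,0,1])
E
```

```text
t: 20.87
ee_pos: [0.4839, 0.3643, 0.1006]
contact_force: [0.2, 0.6, 1.3]
opening: 0.0341
t: 21.12
ee_pos: [0.4838, 0.3642, 0.1004]
contact_force: [-0.1, -0.7, -1.5]
opening: 0.0297
shift [-0.0004, 0.0008, 0.0011] turn [-0.0, -0.04, 0.02] dist 0.001 ang 0.0
[ 3.91429488e-01  6.29909109e-05 -9.20208102e-01]
```

```bash
python3 -m crank '[0.0023,0,-0.0055,0,0,0,1,0.0063,0,-0.0147,0,0,0,1,0.0117,0,-0.0276,0,0,0,1,0.0176,0,-0.0414,0,0,0,1,0.0235,0,-0.0552,0,0,0,1,0.0293,0,-0.069,0,0,0,1,0.0352,0,-0.0828,0,0,0,1,0.0352,0,-0.0828,0,0,0,1]'|grep -E "t:|ee_pos|force|open"; python3 - <<'E'
from h import *
import h
s=bot.observe(); o,Rf=frame("rk"); R=toolR(Rf,23)
print("ear loc",((Rf.T@(s["ee_pos"]-R[:,2]*(bot.grip_depth+TOFF-.008)-o))*1000).round(1))
C=cams()
h.GAIN=1.8;draw(C,"top",Z["rk"],[],(130,190,140,100),5.5,"u_t")
h.GAIN=1.3;draw(C,"side",Z["rk"],[],(200,110,90,110),6,"u_s")
E
```

```text
t: 21.78
ee_pos: [0.485, 0.3654, 0.1944]
contact_force: [0.1, 0.6, 0.1]
opening: 0.0297
ear loc [  1.7  71.2 241.1]
```

View pics/u_s.png

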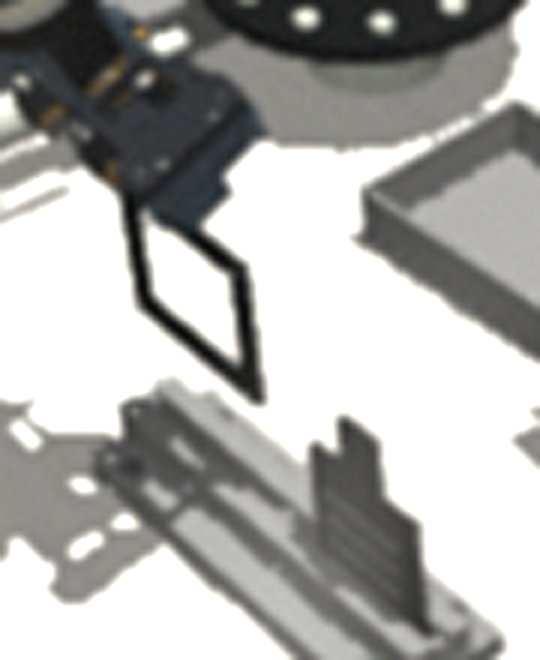

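View pics/u_t.png

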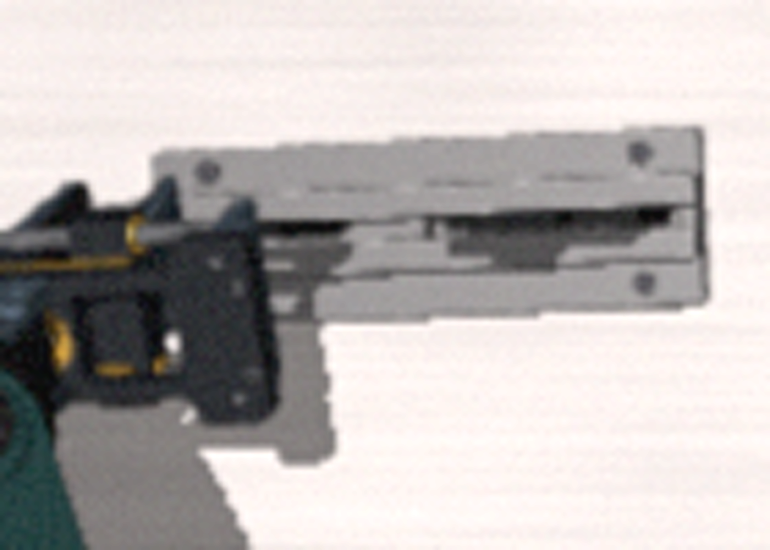

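```bash
python3 - <<'E'
from h import *
s=bot.observe()
print(np.array(s["orientation"]).T@[0,0,.065])
p,R=tcp_for("st",[-165,-82,245],23,8); q,e=ik(p,R@FL,s["joint_positions"]); print(q.round(2),e); rel(p,R@FL)
q1=s["joint_positions"];p0=np.array(s["ee_pos"])+[0,0,.065]
C=cams0(); print("lens",back(C["top"],307,235,.066),"knob",back(C["top"],339,235,.04))
E
```

```text
[ 2.55002089e-02 -5.90099024e-05 -5.97890949e-02]
[-0.11 -0.06  2.26  0.01  0.53  1.55] 3.753230271986477e-12
shift [0.0451, 0.4021, 0.0111] turn [-3.24, -0.09, 7.48] dist 0.405 ang 8.1
lens [0.45529663 0.01267621 0.066     ] knob [ 0.45491712 -0.07481774  0.04      ]
```

```bash
python3 -m crank '[0.0128,0,-0.03,0,0,0,1,0.0255,0,-0.06,0,0,0,1,0.0255,0,-0.06,0,0,0,1,0.0275,0.02,-0.059,-0.2,0,0.4,1,0.0315,0.055,-0.0575,-0.5,0,1,1,0.036,0.09,-0.056,-0.7,0,1.7,1,0.0405,0.125,-0.055,-1,0,2.3,1,0.0435,0.16,-0.054,-1.3,0,3,1,0.048,0.195,-0.0535,-1.6,0,3.7,1,0.052,0.23,-0.053,-1.9,0,4.3,1]'|grep -E "t:|ee_pos|force|open"; python3 - <<'E'
from h import *
p,R=tcp_for("st",[-165,-82,245],23,8); rel(p,R@FL)
E
```

```text
t: 22.72
ee_pos: [0.5208, 0.134, 0.2589]
contact_force: [0.6, 0.3, -1.8]
opening: 0.0297
shift [0.007, 0.1681, 0.069] turn [-1.3, -0.04, 3.16] dist 0.182 ang 3.4
```

```bash
python3 -m crank '[0,0.035,0.005,-0.2,0,0.6,1,0.001,0.07,0.015,-0.5,0,1.3,1,0.003,0.105,0.03,-0.8,0,2,1,0.005,0.135,0.05,-1,0,2.6,1,0.007,0.16,0.065,-1.3,0,3.2,1,0.007,0.168,0.069,-1.3,0,3.2,1,0.007,0.168,0.069,-1.3,0,3.2,1,0.007,0.168,0.069,-1.3,0,3.2,1]'|grep -E "t:|ee_pos|force|open"; python3 - <<'E'
from h import *
import h
C=cams()
G,R,B,Y=(0,255,0),(0,0,255),(255,80,0),(0,255,255)
s=bot.observe(); o,Rf=frame("st"); R_=toolR(Rf,23)
e=(Rf.T@(s["ee_pos"]-np.array(s["orientation"])[:,2]*(bot.grip_depth+TOFF-.008)-o))*1000; print("ear",e.round(1))
x,y,z=e-[0,0,38]
bx=[(box(x-4,x+4,y-58,y+58,z-88,z+12),R),(box(x-4,x+4,y-15,y+15,z+12,z+52),Y)]
h.GAIN=1.8;draw(C,"top",Z["st"],bx,(260,110,150,110),5,"v_t")
h.GAIN=1.2;draw(C,"side",Z["st"],bx,(290,120,110,120),6,"v_s")
p,R=tcp_for("st",[-135,-82,189],23,8); rel(p,R@FL)
p,R=tcp_for("st",[-81,-82,187],23,8); rel(p,R@FL)
E
```

```text
t: 23.38
ee_pos: [0.5473, -0.0355, 0.197]
contact_force: [-0.3, 0.3, -1.6]
opening: 0.0301
ear [-165.3  -81.3  244.8]
shift [0.0061, 0.0007, 0.0632] turn [-0.02, -0.02, -0.01] dist 0.064 ang 0.0
shift [0.055, 0.0007, 0.0862] turn [-0.02, -0.02, -0.01] dist 0.102 ang 0.0
```

View pics/v_s.png

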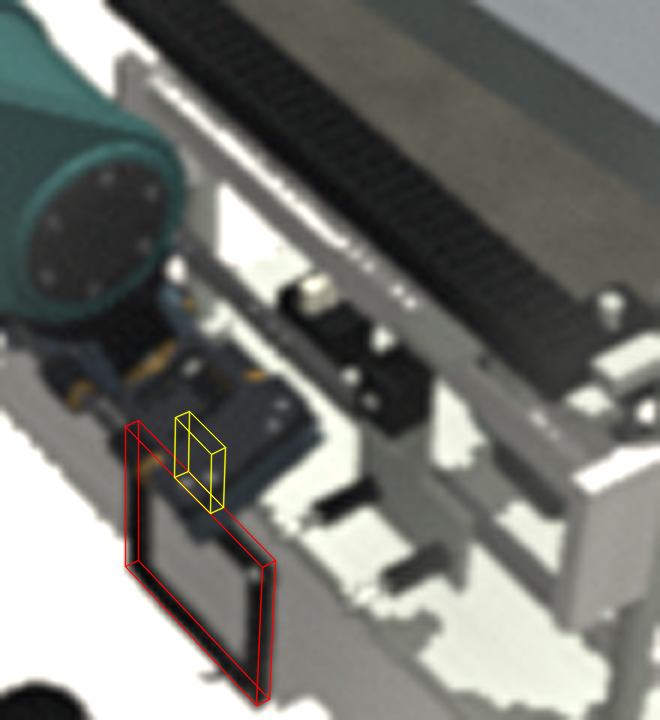

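View pics/v_t.png

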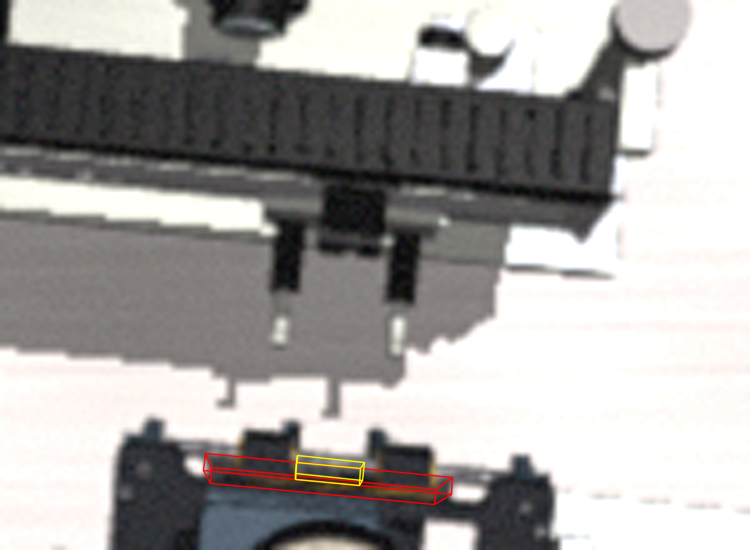

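```bash
python3 - <<'E'
from h import *
C=cams()
v=cv2.resize(cv2.convertScaleAbs(C["top"][2][145:190,305:350],alpha=1.8,beta=10),None,fx=12,fy=12,interpolation=cv2.INTER_CUBIC)
cv2.imwrite("pics/w_t.png",v)
v=cv2.resize(cv2.convertScaleAbs(C["side"][2][190:230,335:375],alpha=1.0,beta=0),None,fx=14,fy=14,interpolation=cv2.INTER_CUBIC)
cv2.imwrite("pics/w_s.png",v)
E
```

```text
(no output)
```

View pics/w_t.png

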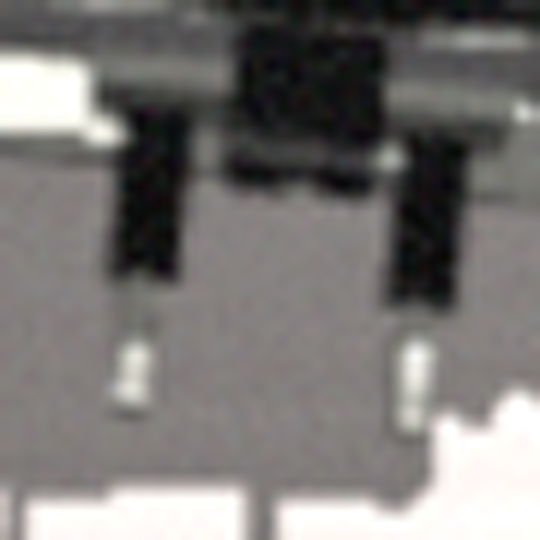

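View pics/w_s.png

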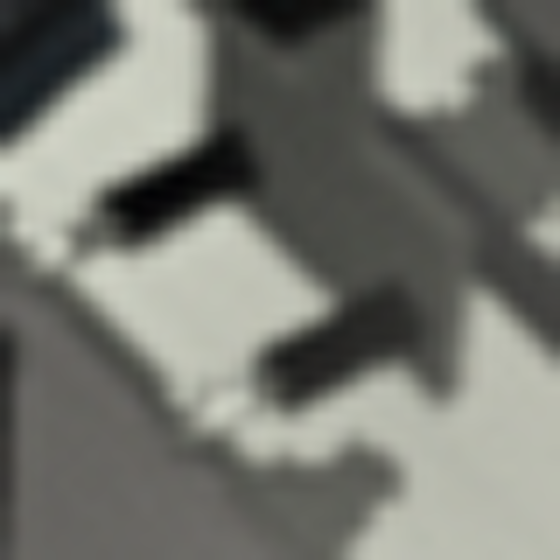

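```bash
python3 - <<'E'
from h import *
C=cams0(); p=Z["st"]
def loc(n,u,v,ox,oy,f,z):
    w=back(C[n],(u+.5)/f-.5+ox,(v+.5)/f-.5+oy,z/1000); return (Rz(p[2]).T@(w-[p[0],p[1],0])*1000).round(1)
for u,v,z in((148,278,133),(423,304,133),(132,405,141),(411,430,141),(138,340,141),(417,340,141)): print(z,loc("top",u,v,305,145,12,z))
# side: collar front ends centers
for u,v,z in((112,212,125),(270,375,125),(48,250,141),(205,420,141)): print("side",z,loc("side",u,v,335,190,14,z))
E
```

```text
133 [-68.2 -52.9 133. ]
133 [ -68.1 -111.8  133. ]
141 [-96.7 -52.2 141. ]
141 [ -96.3 -111.3  141. ]
141 [-82.8 -52.1 141. ]
141 [ -77.1 -110.9  141. ]
side 125 [-66.2 -51.2 125. ]
side 125 [ -67.5 -111.5  125. ]
side 141 [-95.  -65.1 141. ]
side 141 [ -97.3 -125.8  141. ]
```

```bash
python3 -m crank '[0.0015,0,0.016,0,0,0,1,0.003,0,0.032,0,0,0,1,0.0045,0.0005,0.048,0,0,0,1,0.006,0.0007,0.063,0,0,0,1,0.006,0.0007,0.063,0,0,0,1,0.006,0.0007,0.063,0,0,0,1]'|grep -E "t:|ee_pos|force|open"; python3 - <<'E'
from h import *
import h
C=cams()
G,R,B,Y=(0,255,0),(0,0,255),(255,80,0),(0,255,255)
s=bot.observe(); o,Rf=frame("st")
e=(Rf.T@(s["ee_pos"]-np.array(s["orientation"])[:,2]*(bot.grip_depth+TOFF-.008)-o))*1000; print("ear",e.round(1))
x,y,z=e-[0,0,38]
bx=[(box(x-4,x+4,y-58,y+58,z-88,z+12),R),(box(x-4,x+4,y-46,y+46,z-76,z),Y)]
h.GAIN=1.2;draw(C,"side",Z["st"],bx,(310,160,80,85),8,"x_s")
p,R=tcp_for("st",[-79,-82,187],23,8); rel(p,R@FL)
E
```

```text
t: 24.08
ee_pos: [0.5777, -0.0372, 0.1427]
contact_force: [0.5, 0.3, -0.9]
opening: 0.0301
ear [-134.9  -81.3  190.5]
shift [0.05, 0.0008, 0.0252] turn [-0.04, -0.11, 0.06] dist 0.056 ang 0.1
```

View pics/x_s.png

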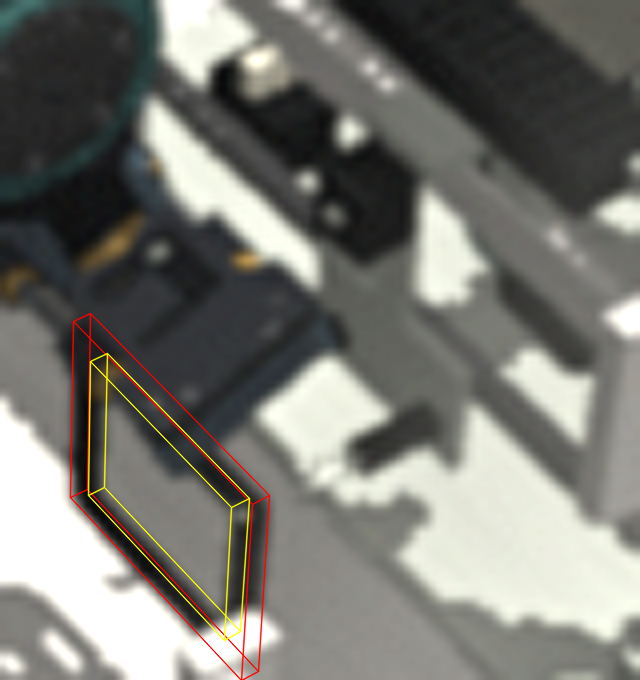

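```bash
python3 -m crank '[0.012,0,0.006,0,0,0,1,0.025,0,0.0115,0,0,0,1,0.038,0.0005,0.017,0,-0.1,0,1,0.0465,0.0008,0.0215,0,-0.1,0,1,0.051,0.0008,0.0233,0,-0.1,0,1,0.051,0.0008,0.0233,0,-0.1,0,1]'|grep -E "t:|ee_pos|force|open"; python3 - <<'E'
from h import *
import h
C=cams()
G,R,B,Y=(0,255,0),(0,0,255),(255,80,0),(0,255,255)
s=bot.observe(); o,Rf=frame("st")
e=(Rf.T@(s["ee_pos"]-np.array(s["orientation"])[:,2]*(bot.grip_depth+TOFF-.008)-o))*1000; print("ear",e.round(1))
h.GAIN=1.1;draw(C,"side",Z["st"],[],(325,160,65,75),9,"y_s")
h.GAIN=1.8;draw(C,"top",Z["st"],[],(280,130,90,75),8,"y_t")
p,R=tcp_for("st",[-79,-82,167],23,8); rel(p,R@FL)
E
```

```text
t: 24.68
ee_pos: [0.6349, -0.0437, 0.1428]
contact_force: [0.3, 0.4, -1.9]
opening: 0.0298
ear [-79.2 -82.  189.1]
shift [-0.0085, 0.0, 0.0204] turn [-0.04, 0.01, 0.06] dist 0.022 ang 0.1
```

View pics/y_s.png

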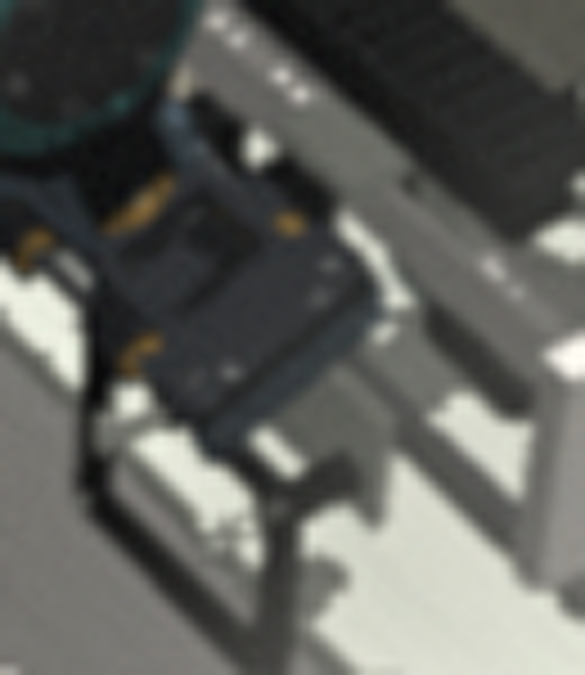

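View pics/y_t.png

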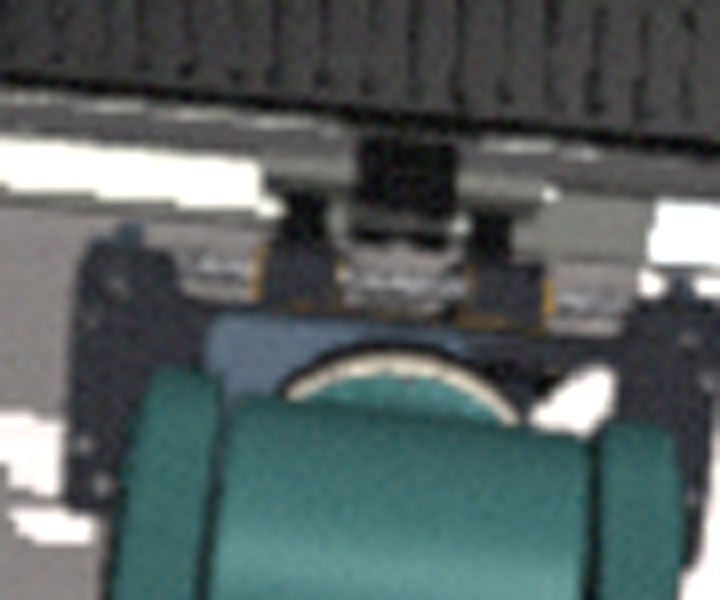

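```bash
python3 -m crank '[-0.002,0,0.0046,0,0,0,1,-0.004,0,0.0092,0,0,0,1,-0.0055,0,0.013,0,0,0,1,-0.0066,0,0.0156,0,0,0,1,-0.0066,0,0.0156,0,0,0,1]'|grep -E "t:|ee_pos|force|open"; python3 - <<'E'
from h import *
s=bot.observe(); o,Rf=frame("st")
e=(Rf.T@(s["ee_pos"]-np.array(s["orientation"])[:,2]*(bot.grip_depth+TOFF-.008)-o))*1000; print("ear",e.round(1))
E
```

```text
t: 25.2
ee_pos: [0.6328, -0.0435, 0.1244]
contact_force: [0.1, -0.8, -1.9]
opening: 0.0294
ear [-79.7 -82.  171.1]
```

```bash
python3 -m crank '[-0.0004,0,0.0015,0,0,0,1,-0.0007,0,0.0027,0,0,0,1,-0.0007,0,0.0027,0,0,0,1]'|grep -E "t:|ee_pos|force|open"
```

```text
t: 25.45
ee_pos: [0.6331, -0.0435, 0.1213]
contact_force: [-0.8, -0.4, -2.3]
opening: 0.0295
```

```bash
python3 -m crank '[-0.0003,0,0.0009,0,0,0,1,-0.0006,0,0.0018,0,0,0,1,-0.0006,0,0.0018,0,0,0,1]'|grep -E "t:|ee_pos|force|open"
```

```text
t: 25.7
ee_pos: [0.6333, -0.0435, 0.1194]
contact_force: [0.8, 0.2, -1.6]
opening: 0.0296
```

```bash
python3 -m crank '[-0.0004,0,0.0009,0,0,0,1,-0.0004,0,0.0012,0,0,0,1,-0.0004,0,0.0012,0,0,0,1]'|grep -E "t:|ee_pos|force|open"
```

```text
t: 25.95
ee_pos: [0.6339, -0.0435, 0.1188]
contact_force: [-3.4, 1.6, 7.2]
opening: 0.0297
```

```bash
python3 -m crank '[-0.0004,0,0.0009,0,0,0,1,-0.0004,0,0.0012,0,0,0,1,-0.0004,0,0.0012,0,0,0,1]'|grep -E "t:|ee_pos|force|open"
```

```text
t: 26.2
ee_pos: [0.6344, -0.0435, 0.1185]
contact_force: [-9.0, 2.3, 15.2]
opening: 0.03
```

```bash
python3 -m crank '[-0.0002,0,-0.0012,0,0,0,1,-0.0002,0,-0.0012,0,0,0,1]'|grep -E "t:|ee_pos|force|open"; python3 - <<'E'
from h import *
import h
C=cams()
s=bot.observe(); o,Rf=frame("st")
e=(Rf.T@(s["ee_pos"]-np.array(s["orientation"])[:,2]*(bot.grip_depth+TOFF-.008)-o))*1000; print("ear",e.round(1))
h.GAIN=1.1;draw(C,"side",Z["st"],[],(325,160,65,75),9,"z_s")
E
```

```text
t: 26.37
ee_pos: [0.6339, -0.0434, 0.1199]
contact_force: [-0.1, 0.1, -1.1]
opening: 0.0298
ear [-78.9 -81.8 166.3]
```

View pics/z_s.png

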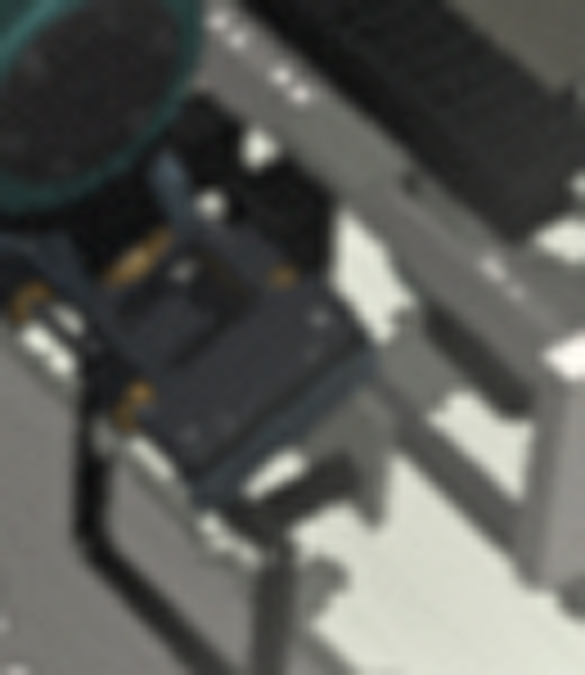

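```bash
python3 -m crank '[-0.0002,0,0.0006,0,0,0,1,-0.0002,0,0.0006,0,0,0,1]'|grep -E "t:|ee_pos|force|open"
```

```text
t: 26.63
ee_pos: [0.6339, -0.0434, 0.1189]
contact_force: [-1.6, 0.4, 2.6]
opening: 0.0296
```

```bash
python3 -m crank '[0,0,0,0,0,0,0.2,0,0,0,0,0,0,0.2,0,0,0,0,0,0,-0.1,0,0,0,0,0,0,-0.1,0,0,0,0,0,0,-0.1,0,0,0,0,0,0,-0.1]'|grep -E "t:|ee_pos|force|open"; python3 - <<'E'
from h import *
import h
C=cams()
h.GAIN=1.1;draw(C,"side",Z["st"],[],(325,160,65,75),9,"aa_s")
E
```

```text
t: 27.13
ee_pos: [0.6339, -0.0434, 0.1189]
contact_force: [-0.8, 0.1, -0.5]
opening: 0.0503
```

View pics/aa_s.png

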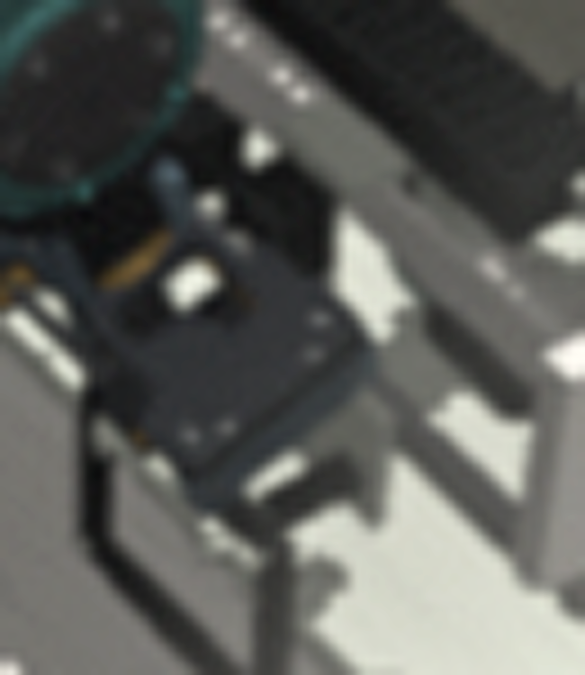

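Released and hanging still. Retreat along the tool axis.

```bash
python3 -m crank '[0,0,-0.006,0,0,0,-0.1,0,0,-0.02,0,0,0,-0.1,0,0,-0.04,0,0,0,-0.1,0,0,-0.07,0,0,0,-0.1,0,0,-0.1,0,0,0,-0.1,0,0,-0.1,0,0,0,-0.1]'|grep -E "t:|ee_pos|force|open"; python3 -m crank '[-0.04,0,0,0,0,0,-0.1,-0.08,0,0,0,0,0,-0.1,-0.12,0,-0.03,0,0,0,-0.1,-0.14,0,-0.06,0,0,0,-0.1,-0.14,0,-0.06,0,0,0,-0.1]'|grep -E "t:|ee_pos|force|open"; python3 - <<'E'
from h import *
import h
C=cams()
h.GAIN=1.1;draw(C,"side",Z["st"],[],(320,140,100,100),7,"bb_s")
h.GAIN=1.8;draw(C,"top",Z["st"],[],(240,70,160,120),5,"bb_t")
cv2.imwrite("pics/bb_full.png",C["side"][2])
E
```

```text
t: 27.73
ee_pos: [0.5958, -0.0398, 0.2165]
contact_force: [0.9, -0.1, 0.7]
opening: 0.0505
t: 28.15
ee_pos: [0.4408, -0.0249, 0.2173]
contact_force: [0.7, -0.1, -0.1]
opening: 0.0501
```

View pics/bb_s.png

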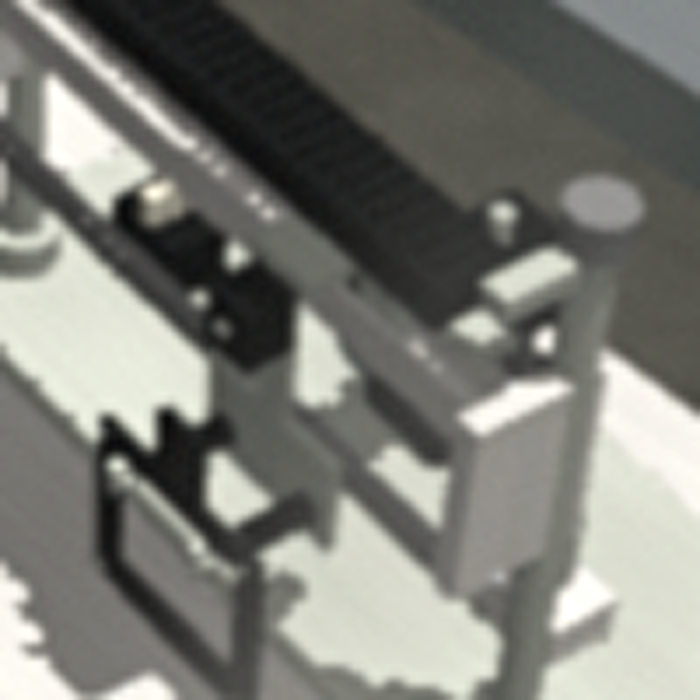

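View pics/bb_t.png

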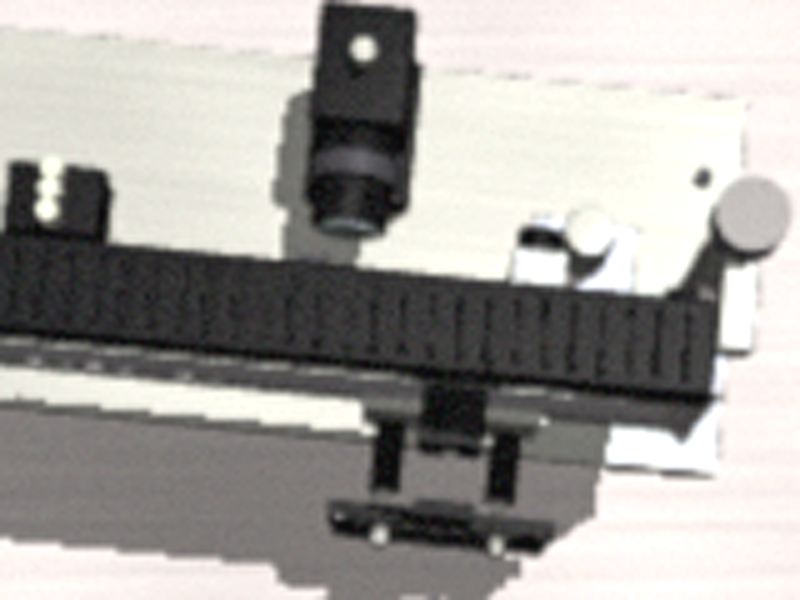

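View pics/bb_full.png

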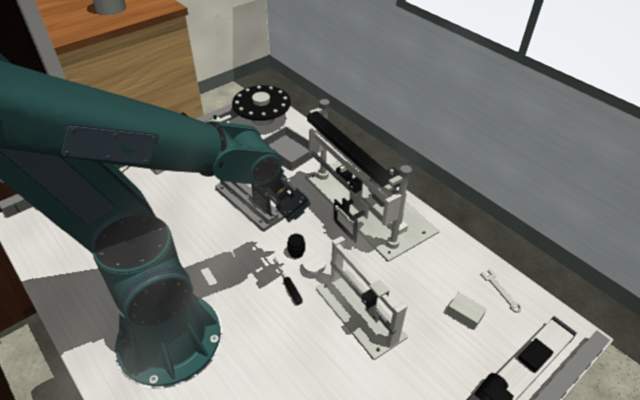

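Frame hangs on both prongs: tips in front at (380,535)/(497,545) in the top crop, collars behind. I'll check the carrier hasn't drifted from the stop since it was pressed on, comparing with the picture taken while pushing.

```bash
python3 - <<'E'
from h import *
import h
C=cams(); h.GAIN=1.3
draw(C,"side",Z["st"],[],(330,150,90,85),8,"n_s_now")
a=cv2.imread("pics/n_s.png",0).astype(np.float32); b=cv2.imread("pics/n_s_now.png",0).astype(np.float32)
for name,(x0,y0,x1,y1) in(("plate right edge",(275,440,330,550)),("near collar/plate",(230,490,330,545)),("end block",(440,350,600,600)),("stop area",(440,140,560,320))):
    t=a[y0:y1,x0:x1]; s=b[y0-16:y1+16,x0-16:x1+16]
    r=cv2.matchTemplate(s,t,cv2.TM_CCOEFF_NORMED); i=np.unravel_index(r.argmax(),r.shape); print(name,"dx,dy px/8:",i[1]-16,i[0]-16,r.max().round(3))
im0=cams0()["side"][2]; d=cv2.absdiff(C["side"][2],im0)
v=np.hstack([im0[215:365,300:420],C["side"][2][215:365,300:420]]); cv2.imwrite("pics/cc.png",cv2.resize(v,None,fx=3,fy=3,interpolation=cv2.INTER_CUBIC))
E
```

```text
plate right edge dx,dy px/8: -1 -1 0.997
near collar/plate dx,dy px/8: -1 -2 0.997
end block dx,dy px/8: 0 0 0.999
stop area dx,dy px/8: 0 0 1.0
```

View pics/cc.png

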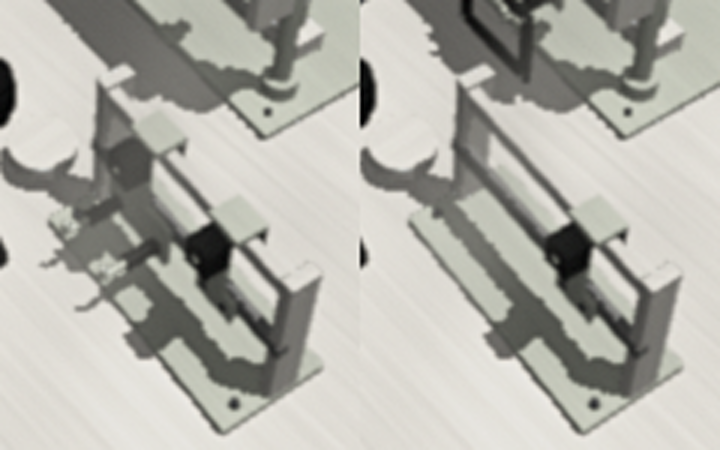

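```bash
python3 - <<'E'
import cv2,numpy as np
P={k:cv2.imread(f"pics/{k}.png",0).astype(np.float32) for k in("n_s","o_s","n_s_now")}
for A,B in(("n_s","o_s"),("o_s","n_s_now")):
  for (x0,y0,x1,y1) in((275,440,330,550),(240,500,330,545)):
    t=P[A][y0:y1,x0:x1]; s=P[B][y0-16:y1+16,x0-16:x1+16]
    r=cv2.matchTemplate(s,t,cv2.TM_CCOEFF_NORMED); i=np.unravel_index(r.argmax(),r.shape); print(A,B,i[1]-16,i[0]-16,r.max().round(3))
E
```

```text
n_s o_s -1 -1 0.997
n_s o_s -1 -2 0.998
o_s n_s_now 0 0 1.0
o_s n_s_now 0 0 1.0
```

```bash
python3 - <<'E'
from rig import bot
s=bot.observe(); print(s["t"],s["contact_force"])
print(bot.job_done())
E
```

```text
28.35 [ 0.90449905 -0.37439233  0.58483316]
the job is handed in; nothing more can be done
None
```

The job is done and handed in at t = 28.4 s: the carrier is seated on the rail at the stop, and the bezel hangs on both of its prongs.

**What I did**
- **Carrier:** I took it off the parking bar and hung it over the lip in the open part of the rail at about 30° tilt. I then slid it under the strip to the stop and released it with about 3 N still on the stop.
- **Bezel:** I lifted it out of the rack, passed it over the upturned tips and lowered it until the prongs took its weight, then released it.

**Last checks**
- **Hang:** the images show the bezel between the collars and the tips on both prongs.
- **Left in place:** the carrier's image did not change from its release until after the bezel was hung and the gripper withdrawn. The stop area was the same as while I was pushing on it, and the short hanger is as it started. I did not compare the cover plate, lens, screwdriver or round knob before and after, but I saw nothing disturbed.
- **Forces:** the highest reading was about 30 N, while pressing on the stop. I saw no sign of touching the light, and the robot ended clear of everything.

**What disagreed or stayed uncertain**
- **TCP reading:** the reported TCP lies about 40 mm beyond the real fingertips along tool z. My first close on the lug therefore met nothing; I corrected for the offset from then on.
- **Bezel contact:** the bezel met the prongs about 0.5 mm from the expected height. I pressed to about 15 N before backing off and setting it down.
- **Carrier against the stop:** when I eased the 30 N push and let go, the lower plate moved about 0.2 pixel (roughly 0.5 mm). The force reading showed light contact until release. A gap of a few tenths of a millimetre cannot be ruled out from the images alone, and I did not push again to check.

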